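Slide the full tip box through the clutter onto its taped spot

TASK

Clear the green taped outline on the bench: put the blue pen that lies in it into the open clear box and let go of it. Then slide the open purple tip box along the bench until it stands wholly inside the tape, lined up with it; do not lift or tip it, for its tips are loose. Do not shift or tip over anything else.

Things in the scene. Friction and masses are not known exactly. Their poses are not given: they have to be found in the camera images.
- tip_box: the open box of loose clear pipette tips: dark navy sides, purple top, 90 mm (its x) x 127 mm (its y), 63 mm high over the tips; its solid walls, 48 mm high, lie 42 mm to -x, 44 mm to +x and 62 mm to -y and +y of the origin. Loose on the bench, about 0.2 kg, too wide to grip. origin at the centre of its underside, z up. Either end may face either way in the outline.
- outline: a rectangle of flat green tape stuck on the bench, no thickness to speak of; inside the tape it measures 114 mm (its x) x 151 mm (its y), the tape is 15 mm wide. Origin at the rectangle's centre on the bench, z up. Fixed equipment (racks, a bottle up to 224 mm high) stands beyond x = 0.73 and beyond |y| = 0.42; so does a blue tip box, 99 mm high, beyond x = 0.65 where y > 0.31.
- pen_center (a point): centre of the short blue pen that lies flat on the bench within the outline: 10 mm thick, 85 mm long along this frame's y, 12 mm high; the point is half-way up it.
- clear_box: open-topped clear box, 100 mm along its x, 155 mm along its y, 62 mm high, walls and floor 2 mm; the thin strips on its floor have no height; origin at the centre of its underside, z up (its middle lies 2 mm to +y of it). Loose, 0.3 kg.
- flask: small flask wrapped in foil, 68 mm across, 78 mm high; origin at the centre of its underside, z up. It and the clear box stand on the near and the far side of a passage, either way round, between the tip box and the outline.
- gate_tube: capped clear tube standing on the bench beside the flask, 34 mm across, 112 mm high; origin at the centre of its underside, z up.
- petri_dish: closed petri dish with a brown label, 91 mm across, 17 mm high; origin at the centre of its underside, z up.
- notebook: small dark navy notebook lying flat, 98 mm (its x) x 72 mm (its y) x 9 mm; origin at the centre of its underside, z up.

How it is judged:
On the way, in this order (a step that is already met when the one before it is completed fails the run):
1. the blue pen lies in the clear box, released (x of pen_center in the frame of clear_box between -0.05 and 0.05 m and y of pen_center in the frame of clear_box between -0.075 and 0.079 m and height (world z) of pen_center below 0.05 m and contact force between the fingers and pen below 0.05 N and linear speed of pen below 0.05 m/s), for 0.2 s.
2. the tip box is pushed to within the tape, after the pen was put away (x of tip_box in the frame of outline between -0.013 and 0.013 m and y of tip_box in the frame of outline between -0.013 and 0.013 m and angle between the x axis of tip_box and the x axis of outline, either way round below 0.2 rad and height (world z) of tip_box below 0.005 m), for 0.1 s.
At the end, for the whole second after the job is handed in: The tip box rests flat inside the tape: centre within 13 mm of the outline's centre along each of its axes, sides within 0.2 rad of the outline's (either way round). The pen lies released in the clear box, its centre within the walls and under 50 mm above the bench (all of step 1 and all of step 2 and angle between tip_box's own z axis and vertical below 0.05 rad and linear speed of tip_box below 0.01 m/s); the robot touches nothing.
It fails at once if the tip box is lifted off the bench or tipped (height (world z) of tip_box above 0.012 m or angle between tip_box's own z axis and vertical above 0.15 rad).
It fails at once if the clear box is pushed over 30 mm from its place or tipped (distance of clear_box from where it was at the start of the episode above 0.03 m or angle between clear_box's own z axis and vertical above 0.3 rad).
It fails at once if the flask or the tube beside it is pushed over 20 mm from its place or tipped (distance of any of flask, gate_tube from where it was at the start of the episode above 0.02 m or angle between any of flask, gate_tube's own z axis and vertical above 0.3 rad).
It fails at once if the petri dish or the notebook is pushed over 30 mm from its place or tipped (distance of any of petri_dish, notebook from where it was at the start of the episode above 0.03 m or angle between any of petri_dish, notebook's own z axis and vertical above 0.3 rad).
It also fails if it takes over 72 s, if anything falls off the work surface, if the arm or the gripper's body presses on something with over 40 N, if the wrist force passes 120 N, or if a joint passes its speed limit or range.

ROBOT

A 6-joint arm with a two-finger parallel gripper is mounted at the origin on a cart in front of the work surface, level with it; the furniture and walls round the work are solid. World frame = base frame: x ahead of the robot, y to its left, z up, the work surface at z = 0. Lengths are in m, angles in rad, forces in N, time in s.
With the tool pointing down it reaches from about 0.15 to 0.775 m from the base axis. Payload 6.1 kg.
Tool frame: the origin (TCP) lies midway between the tips of the shut fingers; the grasp point (between the pads) lies 19 mm behind it; z points along the fingers, y is the direction in which the jaws open and shut (so a half turn about z gives the same grasp; the last joint's range is limited). The gripper opens to 85 mm and grips with 20 to 120 N. Pads are 22 mm wide; open, the fingers measure 114 mm over their backs; the gripper's body (76 mm by 85 mm) begins 54 mm behind the grasp point. The pads swing forward as they close: fully open they stand 13 mm farther back than shut.
Start: joints at [-1.306, 0.126, -0.04, 1.405, 0, 1.571], TCP at [0.137, -0.507, 0.231] pointing down, gripper open.
Joint ranges: [-2.72, 2.72], [-0.95, 1.95], [-1.27, 1.35], [-1.78, 2.02], [-1.46, 1.47], [-3.14, 3.14]. Speed limits (rad/s): [2.39, 2.39, 3.01, 3.14, 3.14, 3.14].

INTERFACE

Orientations are given as a unit quaternion [x, y, z, w].
In Python, from plant import get_state, camera, camera_params, sign_off gives the robot as it stands.
- The arm moves only by the tool carry_out, never from a script. Its argument "plan" is a list of rows, each an object of numbers: "grip": the gripper command: -1 is fully open, 1 is shut, values between are in proportion; "tx", "ty", "tz": the shift along the tool's x, y, z in m; "yaw": the turn about the tool's z in degrees. In form: [{"grip": .., "tx": .., "ty": .., "tz": .., "yaw": ..}, ...]. A call has 1 to 8 rows; each row is the pose to reach, as a shift and turn from the pose measured when the call began, along the tool's axes at that moment; what a row does not reach only later rows make up. A row lasts 1/8 s, in which the tool goes at most 62.5 mm and 10.7 degrees, less where a joint would pass 70% of its speed; a pose out of reach is approached as far as the arm can. A call with a gripper value outside its range is refused whole. The fingers move at their own pace and stop on an object; "force" is the grip in N (left out, the last holds). Time passes only in rows, so rows that repeat a pose let the fingers close. It gives the time, the measured TCP pose, the force and the opening at its end, in the units of the state.
- get_state(): the state, without advancing time (a new reading comes with each control period).
- camera(name): name is "scene" or "top"; returns the picture (384x512x3 uint8, red, green, blue); there is no depth.
- camera_params(name): a dict with "mtx" (3x3 intrinsics, pixels), "xyz" and "attitude" of the camera in the world. Camera axes: x right, y up, looking along -z (the intrinsics and any distortion apply to the point x, -y, -z); pixel columns grow to the right and rows downward; lengths in m; the calibration is good to about 2 mm. A picture is of the moment at which its call begins. camera_params takes no time and is no camera call.
- sign_off(): hands the job in, once; it reports no verdict.
The state is a dict: "t": time; "joint_positions": joint angles; "joint_vel": joint speeds; "effort": joint torques, N m; "eef_pos": TCP position; "tcp_rot": TCP orientation; "ft_force": force on the tool from outside, world axes, zero at the start; "torque": the same for the moment, N m; "grip_width": finger opening in m.
Only numpy, scipy, OpenCV 4.12 (cv2) and the standard library are available. Lean on these libraries where they do the work, as an engineer would, in place of code of your own. Each camera call takes 0.05 s, during which the arm holds its last target.

## Working session

There is one attempt and no reset: what is moved stays moved. The work goes in short steps, Python scripts to look and compute and a tool call to move; the robot and the scene stay as the last step left them, time stands still between calls to the robot, and variables do not carry over. Pictures are saved under pics/ and viewed, and the job is handed in when it is done.

Besides the shell and the picture viewer there is one more tool, called after "Emit:" as name(argument=value, ...) on one line, values as JSON. carry_out: Moves the arm, as the interface text tells. Its arguments: {"type":"object","properties":{"plan":{"type":"array","items":{"type":"object","properties":{"grip":{"type":"number"},"tx":{"type":"number"},"ty":{"type":"number"},"tz":{"type":"number"},"yaw":{"type":"number"}}}},"force":{"type":"number"}},"required":["plan"]}

```bash
ls; mkdir -p pics; python3 - <<'E'
from plant import get_state, camera, camera_params
import cv2
print(get_state())
for n in ("scene","top"):
    im=camera(n); cv2.imwrite(f"pics/{n}0.png",cv2.resize(im[:,:,::-1],(800,600),interpolation=cv2.INTER_CUBIC)); cv2.imwrite(f"{n}0_raw.png",im[:,:,::-1])
    print(camera_params(n))
E
```

```text
pics
{'t': 0.0, 'joint_positions': array([-1.30597296e+00,  1.26428175e-01, -4.06117085e-02,  1.40540014e+00,
       -2.33242858e-05,  1.57080401e+00]), 'joint_vel': array([ 0.00122072, -0.00120851,  0.00111269,  0.00042857,  0.001068  ,
       -0.00054598]), 'effort': array([-1.58485876e-03, -4.35906851e+01,  3.52928352e+01,  1.70696183e-02,
        3.06998090e-04, -1.10006905e-06]), 'eef_pos': array([ 0.13730004, -0.50630813,  0.23050151]), 'tcp_rot': array([ 9.91246545e-01,  1.32021257e-01, -1.20067640e-04, -8.13112958e-04]), 'ft_force': array([-0.04261363, -0.7696729 ,  0.9026919 ]), 'torque': array([-0.00824675, -0.0201283 ,  0.03003903]), 'grip_width': 0.08544924097675956}
{'mtx': array([[476.45319183,   0.        , 266.1349078 ],
       [  0.        , 476.45319183, 197.29672203],
       [  0.        ,   0.        ,   1.        ]]), 'xyz': array([0.14225325, 0.78145787, 0.86886764]), 'attitude': array([-0.09423633,  0.38123709,  0.89855504, -0.19589957])}
{'mtx': array([[450.12921321,   0.        , 256.57487438],
       [  0.        , 450.12921321, 192.17371278],
       [  0.        ,   0.        ,   1.        ]]), 'xyz': array([0.43389677, 0.00525732, 1.31775393]), 'attitude': array([ 0.01451268, -0.02174142, -0.70341353,  0.71030001])}
```

View pics/scene0.png

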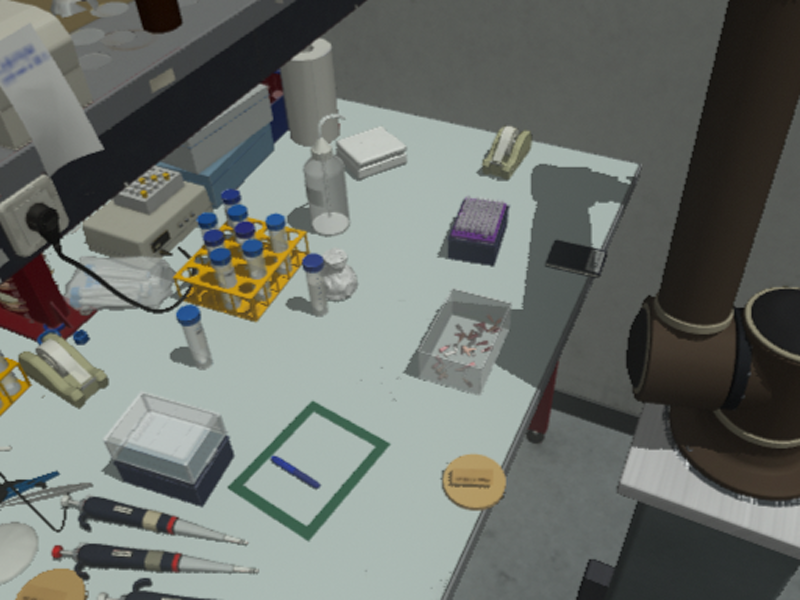

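View pics/top0.png

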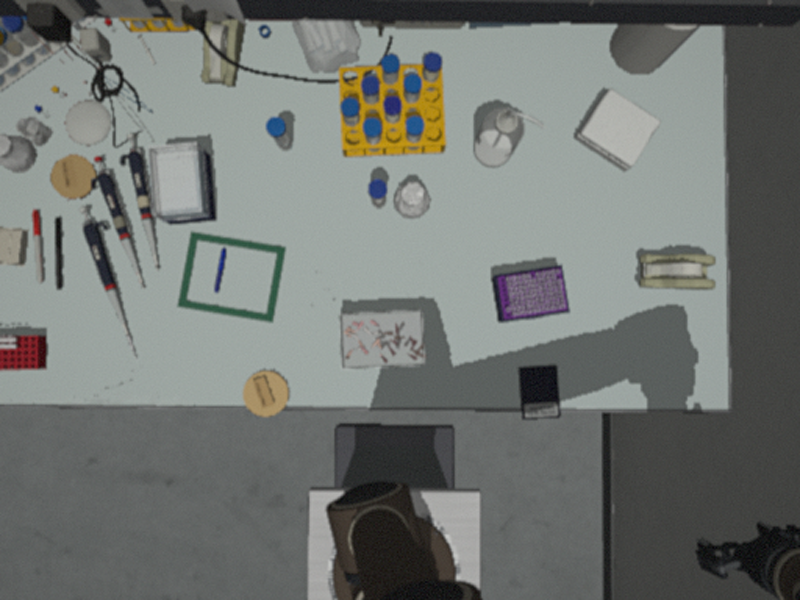

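The top view has world +x up and +y to the left. The tape is at about (232,277) with the pen at (220,270), the clear box at (383,337), the flask at (411,197) with its tube at (377,190), and the tip box at (531,293). Next I'll look at enlarged crops.

```bash
cat > h.py <<'E'
import numpy as np, cv2
from scipy.spatial.transform import Rotation as R
from plant import camera_params
def ray(n,u,v):
    p=camera_params(n); d=np.linalg.inv(p['mtx'])@[u,v,1]; d=np.array([d[0],-d[1],-d[2]])
    return p['xyz'],R.from_quat(p['attitude']).apply(d)
def px2w(n,u,v,z):
    o,d=ray(n,u,v); return (o+d*(z-o[2])/d[2])[:2]
def w2px(n,P):
    p=camera_params(n); c=R.from_quat(p['attitude']).inv().apply(np.atleast_2d(P)-p['xyz'])
    c=c*[1,-1,-1]; q=c@p['mtx'].T; return q[:,:2]/q[:,2:]
def crop(im,u0,v0,u1,v1,k,name):
    c=cv2.resize(im[v0:v1,u0:u1],None,fx=k,fy=k,interpolation=cv2.INTER_CUBIC)
    for u in range((u0+9)//10*10,u1,10):
        cv2.line(c,((u-u0)*k,0),((u-u0)*k,6),(0,0,255),1)
        if u%20==0: cv2.putText(c,str(u),((u-u0)*k,16),0,.35,(0,0,255),1)
    for v in range((v0+9)//10*10,v1,10):
        cv2.line(c,(0,(v-v0)*k),(6,(v-v0)*k),(0,0,255),1)
        if v%20==0: cv2.putText(c,str(v),(8,(v-v0)*k+4),0,.35,(0,0,255),1)
    cv2.imwrite(f'pics/{name}.png',c)
E
python3 - <<'E'
from h import *
im=cv2.imread('top0_raw.png')
crop(im,105,140,195,215,8,'c_out')
crop(im,205,185,285,245,9,'c_clear')
crop(im,300,160,380,220,9,'c_tip')
crop(im,225,105,285,145,12,'c_flask')
E
```

```text
(no output)
```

View pics/c_out.png

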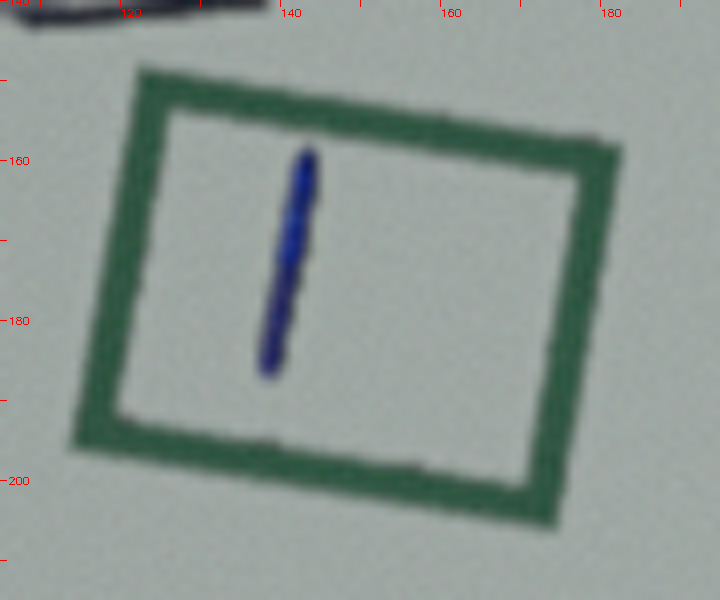

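View pics/c_clear.png

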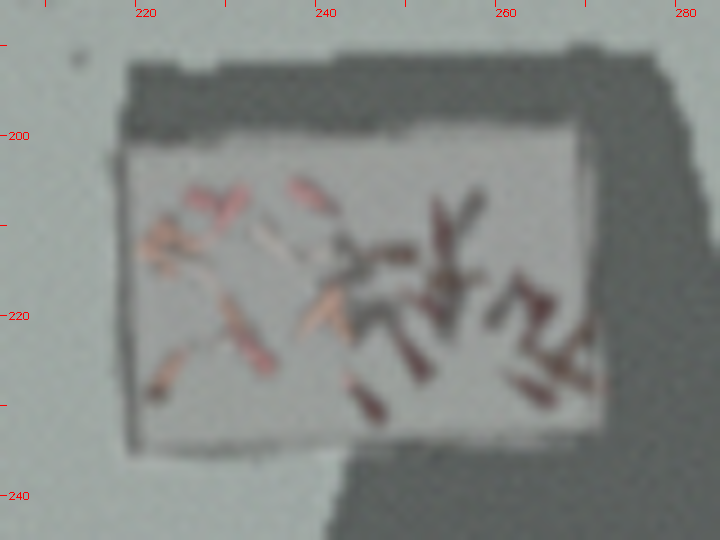

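View pics/c_tip.png

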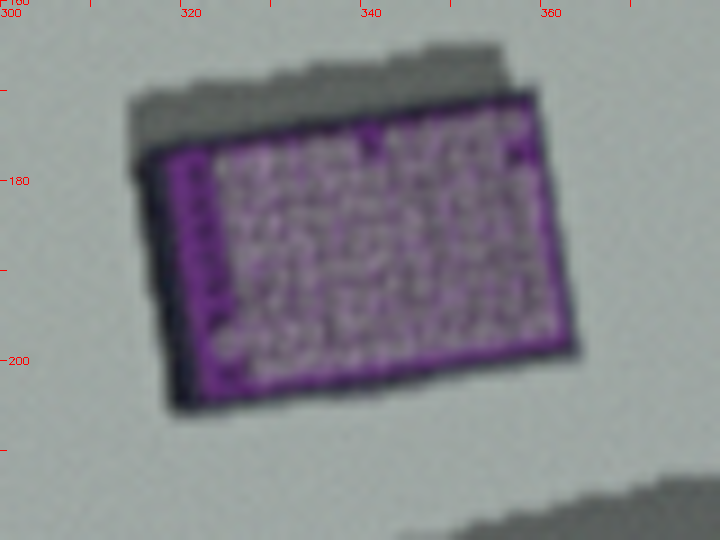

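View pics/c_flask.png

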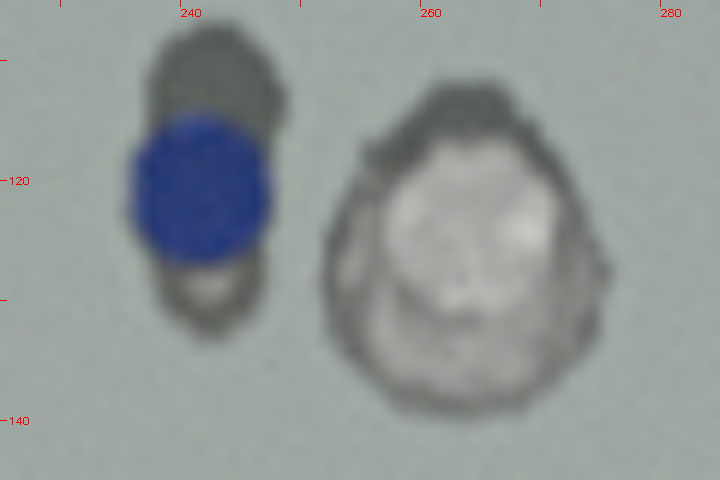

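```bash
cat > m.py <<'E'
from h import *
W=lambda u,v,z:px2w('top',u,v,z)
def rect(P):
    P=np.array(P);c=P.mean(0);e1=(P[1]-P[0]+P[2]-P[3])/2;e2=(P[3]-P[0]+P[2]-P[1])/2
    return c,np.linalg.norm(e1),np.linalg.norm(e2),np.degrees(np.arctan2(-e1[0],-e1[1])*-1),P
f=lambda n,r:print(n,r[0].round(4),'len',round(r[1],4),round(r[2],4),'yaw(y axis)',round(r[3],2),'\n',r[4].round(3).tolist())
f('outline',rect([W(122.2,148.1,0),W(182.8,158.4,0),W(174.5,206.2,0),W(113.8,196,0)]))
a=W(143.5,158.5,.008);b=W(138.5,187,.008);print('pen',(a+b)/2,a-b,np.linalg.norm(a-b),np.degrees(np.arctan2((a-b)[1],(a-b)[0])))
f('clear',rect([W(218.3,201.1,.062),W(269.4,198.6,.062),W(272,232.8,.062),W(219.7,235.3,.062)]))
f('tip',rect([W(315.6,176.7,.0),W(359.4,170,.048),W(364.4,199.4,.048),W(319.1,206.1,.0)]))
print('tube',W(241.6,120.8,.112)); print('flask base',W(263.8,130,.03))
print('tcp px',w2px('top',[.4,0,0]))
E
python3 m.py
```

```text
outline [0.5426 0.3096] len 0.1801 0.1424 yaw(y axis) -9.03 
 [[0.627, 0.388], [0.599, 0.21], [0.458, 0.231], [0.486, 0.409]]
pen [0.55452279 0.32929969] [ 0.08343135 -0.01264114] 0.08438358026278414 -8.615667167069102
clear [0.4291 0.0247] len 0.1441 0.0953 yaw(y axis) 3.31 
 [[0.472, 0.099], [0.481, -0.043], [0.386, -0.051], [0.377, 0.094]]
tip [ 0.5146 -0.246 ] len 0.1207 0.0857 yaw(y axis) 8.42 
 [[0.549, -0.181], [0.565, -0.299], [0.482, -0.313], [0.463, -0.192]]
tube [0.68863002 0.03553332]
flask base [ 0.67990291 -0.02674636]
tcp px [[253.54039793 226.89455319]]
```

```bash
cat > ov.py <<'E'
from h import *
def box(n,im,c,yaw,x0,x1,y0,y1,zs,k,off,col):
    r=np.radians(yaw);M=np.array([[np.cos(r),-np.sin(r)],[np.sin(r),np.cos(r)]])
    for z in zs:
        P=np.array([[x0,y0],[x1,y0],[x1,y1],[x0,y1]])@M.T+c
        q=w2px(n,np.c_[P,np.full(4,z)])
        cv2.polylines(im,[np.round(((q-off)+.5)*k).astype(int)],True,col,1)
def circ(n,im,c,r,z,k,off,col):
    t=np.linspace(0,6.28,40);P=np.c_[c[0]+r*np.cos(t),c[1]+r*np.sin(t),np.full(40,z)]
    cv2.polylines(im,[np.round(((w2px(n,P)-off)+.5)*k).astype(int)],True,col,1)
def draw(n,src,u0,v0,u1,v1,k,name,S):
    im=cv2.resize(cv2.imread(src)[v0:v1,u0:u1],None,fx=k,fy=k,interpolation=cv2.INTER_CUBIC);o=np.array([u0,v0])
    g=(0,255,255)
    if 'clear' in S: box(n,im,*S['clear'],-.05,.05,-.0755,.0795,[0,.062],k,o,g)
    if 'tip' in S: box(n,im,*S['tip'],-.042,.044,-.062,.062,[0,.048],k,o,(255,255,0))
    if 'out' in S: box(n,im,*S['out'],-.072,.072,-.0905,.0905,[0],k,o,(255,0,255)); box(n,im,*S['out'],-.057,.057,-.0755,.0755,[0],k,o,(255,0,255))
    if 'tube' in S: [circ(n,im,S['tube'],.017,z,k,o,g) for z in (0,.112)]
    if 'flask' in S: [circ(n,im,S['flask'],.034,z,k,o,g) for z in (0.0,.03)]
    if 'note' in S: box(n,im,*S['note'],-.049,.049,-.036,.036,[0,.009],k,o,(0,0,255))
    cv2.imwrite(f'pics/{name}.png',im)
E
python3 - <<'E'
from ov import *
S=dict(clear=((.4291,.0247),3.4),tip=((.5146,-.246),8.4),out=((.5426,.3096),-9),tube=(.6886,.0355),flask=(.680,-.0267))
draw('scene','scene0_raw.png',140,100,340,250,4,'ov_s',S)
draw('top','top0_raw.png',205,105,375,245,4,'ov_t',S)
E
```

```text
(no output)
```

View pics/ov_s.png

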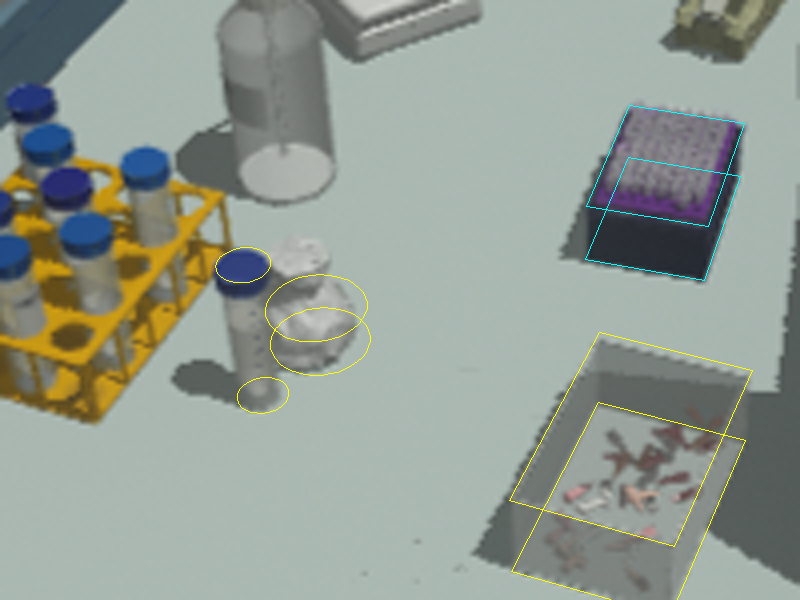

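View pics/ov_t.png

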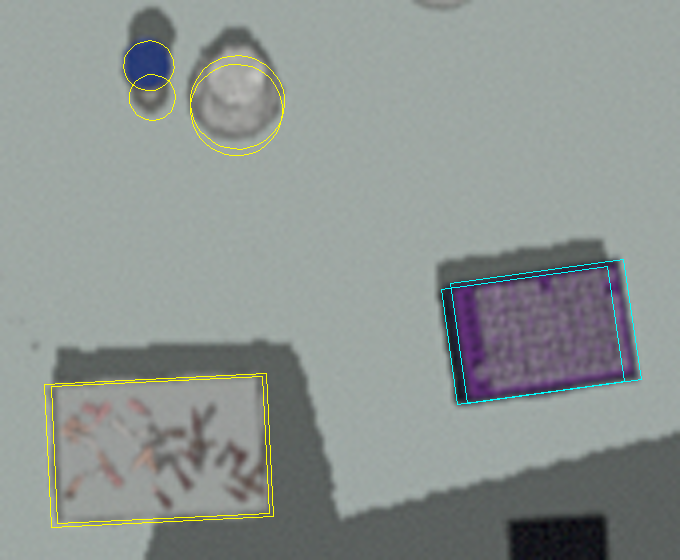

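```bash
cat > go.py <<'E'
from h import *
from plant import get_state
import sys
# usage: go x y z phi(deg of tool x in world)
def cur():
    s=get_state(); r=R.from_quat(s['tcp_rot']); X=r.as_matrix()
    return s,X,np.degrees(np.arctan2(X[1,0],X[0,0]))
def to(x,y,z,phi):
    s,X,p=cur(); d=X.T@(np.array([x,y,z])-s['eef_pos']); dy=-((phi-p+180)%360-180)
    print('shift',d.round(4),'yaw',round(dy,1))
if __name__=='__main__':
    s,X,p=cur(); print('t',round(s['t'],2),'tcp',s['eef_pos'].round(4),'phi',round(p,1),'tilt',X[:,2].round(3),'j',np.degrees(s['joint_positions']).round(1),'F',s['ft_force'].round(1),'w',round(s['grip_width'],4))
    a=list(map(float,sys.argv[1:]))
    while len(a)>=4: to(*a[:4]); a=a[4:]
E
python3 go.py .36 -.09 .23 15.2 .5545 .329 .23 -8.6
```

```text
t 0.1 tcp [ 0.1373 -0.5064  0.2306] phi 15.2 tilt [-0.     0.001 -1.   ] j [-74.8   7.2  -2.3  80.5   0.   90. ] F [-0.2  0.1  0.3] w 0.0851
shift [ 0.3239 -0.3436  0.0011] yaw -0.0
shift [ 0.6213 -0.6971  0.0016] yaw 23.8
```

Emit:
carry_out(plan=[{"grip":-0.3,"tx":0.04,"ty":-0.042,"tz":0.0,"yaw":0},{"grip":-0.3,"tx":0.08,"ty":-0.085,"tz":0.0,"yaw":0},{"grip":-0.3,"tx":0.12,"ty":-0.128,"tz":0.0,"yaw":0},{"grip":-0.3,"tx":0.16,"ty":-0.17,"tz":0.0,"yaw":0}], force=30)

```text
t: 0.6
eef_pos: [0.2476, -0.2986, 0.2306]
tcp_rot: [0.991, 0.132, -0.0, -0.001]
ft_force: [1.7, -1.4, -0.2]
grip_width: 0.0558
```

```bash
python3 go.py .42 .06 .22 90 .5545 .329 .15 171.4
```

```text
t 0.6 tcp [ 0.2476 -0.2986  0.2306] phi 15.1 tilt [-0.     0.002 -1.   ] j [-50.4  -7.6 -17.1  80.6   0.  114.5] F [ 1.7 -1.4 -0.2] w 0.0558
shift [ 0.2601 -0.3012  0.0111] yaw -74.9
shift [ 0.4601 -0.5257  0.0815] yaw -156.3
```

Emit:
carry_out(plan=[{"grip":-0.3,"tx":0.035,"ty":-0.04,"tz":0.0,"yaw":-10},{"grip":-0.3,"tx":0.07,"ty":-0.08,"tz":0.0,"yaw":-20},{"grip":-0.3,"tx":0.105,"ty":-0.12,"tz":0.0,"yaw":-30},{"grip":-0.3,"tx":0.14,"ty":-0.16,"tz":0.0,"yaw":-40},{"grip":-0.3,"tx":0.175,"ty":-0.2,"tz":0.0,"yaw":-50},{"grip":-0.3,"tx":0.21,"ty":-0.24,"tz":0.0,"yaw":-60},{"grip":-0.3,"tx":0.245,"ty":-0.28,"tz":0.005,"yaw":-70},{"grip":-0.3,"tx":0.28,"ty":-0.32,"tz":0.01,"yaw":-80}])

```text
t: 1.6
eef_pos: [0.4347, 0.0852, 0.2208]
tcp_rot: [0.672, 0.74, 0.0, -0.001]
ft_force: [0.8, -0.6, 0.2]
grip_width: 0.0553
```

```bash
python3 go.py .5545 .329 .1 171.4
```

```text
t 1.6 tcp [0.4347 0.0852 0.2208] phi 95.5 tilt [-0.     0.001 -1.   ] j [ 11.   -1.6 -12.9  78.7   0.1  95.5] F [ 0.8 -0.6  0.2] w 0.0553
shift [0.2311 0.1426 0.1211] yaw -75.9
```

Emit:
carry_out(plan=[{"grip":-0.3,"tx":0.03,"ty":0.018,"tz":0.0,"yaw":-10},{"grip":-0.3,"tx":0.06,"ty":0.036,"tz":0.01,"yaw":-20},{"grip":-0.3,"tx":0.09,"ty":0.055,"tz":0.03,"yaw":-30},{"grip":-0.3,"tx":0.12,"ty":0.073,"tz":0.05,"yaw":-40},{"grip":-0.3,"tx":0.15,"ty":0.092,"tz":0.07,"yaw":-50},{"grip":-0.3,"tx":0.18,"ty":0.11,"tz":0.09,"yaw":-60},{"grip":-0.3,"tx":0.21,"ty":0.13,"tz":0.11,"yaw":-70},{"grip":-0.3,"tx":0.231,"ty":0.1426,"tz":0.121,"yaw":-75.9}])

```text
t: 2.6
eef_pos: [0.5544, 0.3299, 0.098]
tcp_rot: [0.073, 0.997, 0.0, -0.001]
ft_force: [-0.2, -0.7, 0.5]
grip_width: 0.0556
```

```bash
python3 go.py .5545 .329 .003 171.4; python3 - <<'E'
from h import *
from plant import camera
for n in ('top','scene'):
    im=camera(n)[:,:,::-1].copy(); cv2.imwrite(n+'1_raw.png',im)
crop(cv2.imread('top1_raw.png'),100,130,200,210,7,'t1')
crop(cv2.imread('scene1_raw.png'),120,220,260,340,5,'s1')
E
```

```text
t 2.6 tcp [0.5544 0.3299 0.098 ] phi 171.6 tilt [-0.002  0.    -1.   ] j [30.7 21.8 -0.1 68.1  0.1 39.1] F [-0.2 -0.7  0.5] w 0.0556
shift [-0.0005 -0.0009  0.095 ] yaw 0.2
```

View pics/s1.png

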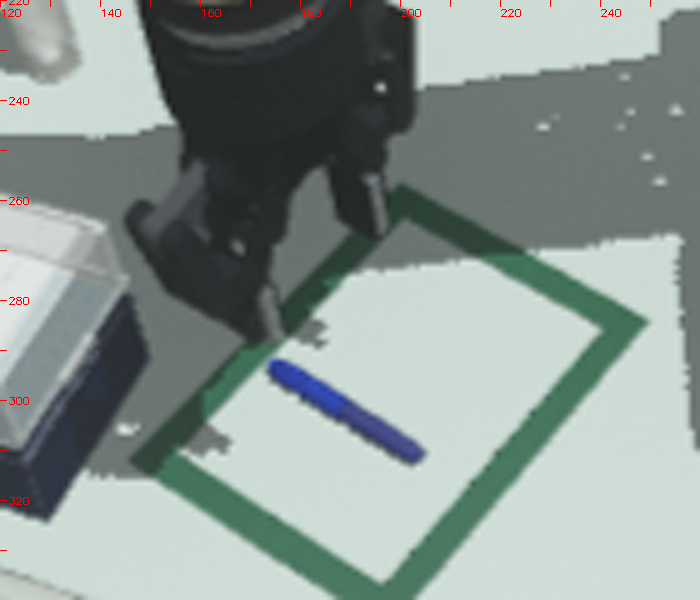

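View pics/t1.png

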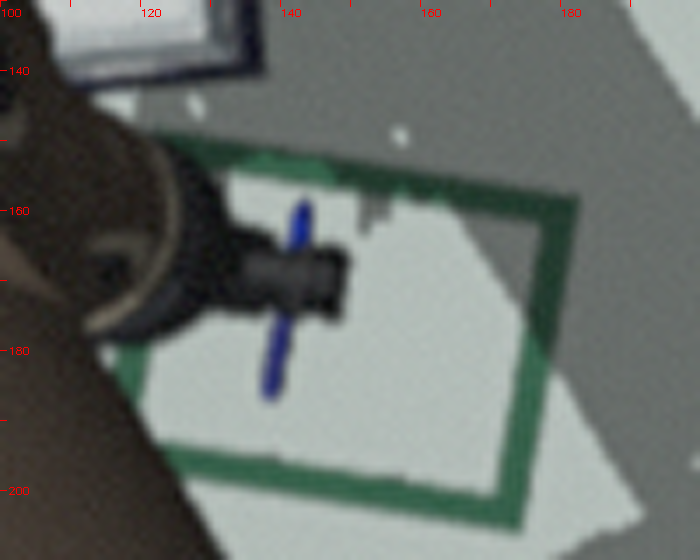

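The fingers hang above the pen: in the scene view the pen runs from (174,293) to (203,312), and the gripper is over it. I'll cross-check this in the second camera.

```bash
python3 - <<'E'
from h import *
a=px2w('scene',174.5,293.5,.008);b=px2w('scene',203,312,.008);print((a+b)/2,np.linalg.norm(a-b),np.degrees(np.arctan2(*(a-b)[::-1])))
for u,v in [(147,313),(247,284.5),(201,257)]: print(px2w('scene',u,v,0))
E
```

```text
[0.55278541 0.33538085] 0.08148305706249433 -10.298591259091717
[0.62319795 0.38972347]
[0.46302425 0.23726801]
[0.59647307 0.21174259]
```

Emit:
carry_out(plan=[{"grip":-0.3,"tx":0.0,"ty":-0.002,"tz":0.03,"yaw":0.2},{"grip":-0.3,"tx":0.0,"ty":-0.002,"tz":0.06,"yaw":0.2},{"grip":-0.3,"tx":0.0,"ty":-0.002,"tz":0.085,"yaw":0.2},{"grip":-0.3,"tx":0.0,"ty":-0.002,"tz":0.094,"yaw":0.2},{"grip":-0.3,"tx":0.0,"ty":-0.002,"tz":0.095,"yaw":0.2},{"grip":1,"tx":0.0,"ty":-0.002,"tz":0.095,"yaw":0.2},{"grip":1,"tx":0.0,"ty":-0.002,"tz":0.095,"yaw":0.2},{"grip":1,"tx":0.0,"ty":-0.002,"tz":0.095,"yaw":0.2}], force=30)

```text
t: 3.7
eef_pos: [0.5541, 0.3286, 0.0034]
tcp_rot: [0.076, 0.997, 0.0, -0.001]
ft_force: [0.3, -0.5, 2.6]
grip_width: 0.0071
```

Emit:
carry_out(plan=[{"grip":1},{"grip":1},{"grip":1,"tz":-0.03},{"grip":1,"tz":-0.08},{"grip":1,"tz":-0.13},{"grip":1,"tz":-0.13}])

```text
$.plan[0]: bad value
```

```bash
python3 go.py .429 .027 .13 93; python3 - <<'E'
from h import *
from plant import camera
im=camera('scene')[:,:,::-1].copy(); cv2.imwrite('scene2_raw.png',im)
crop(im,120,200,260,320,5,'s2')
E
```

```text
t 3.7 tcp [0.5541 0.3286 0.0034] phi 171.3 tilt [-0.002  0.001 -1.   ] j [30.6 24.8 -8.2 57.1  0.1 39.3] F [ 0.3 -0.5  2.6] w 0.0071
shift [ 0.0784 -0.317  -0.1266] yaw 78.3
```

View pics/s2.png

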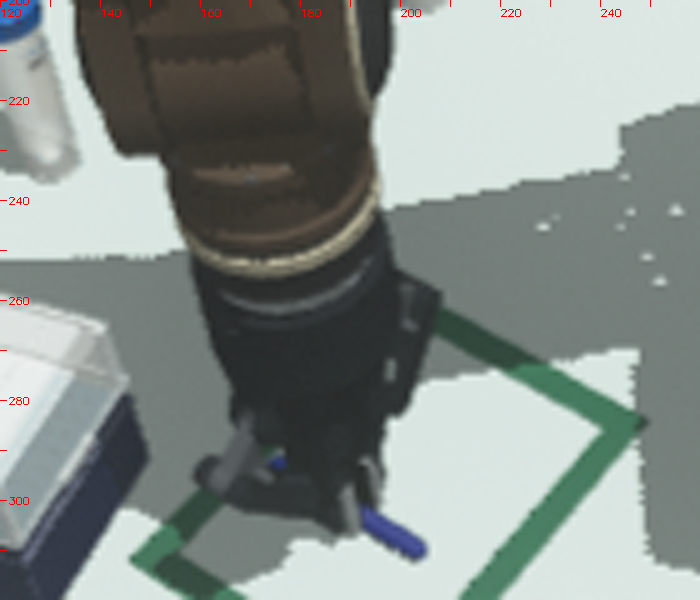

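Emit:
carry_out(plan=[{"grip":1,"tx":0,"ty":0,"tz":0,"yaw":0},{"grip":1,"tx":0,"ty":0,"tz":-0.03,"yaw":0},{"grip":1,"tx":0,"ty":0,"tz":-0.07,"yaw":0},{"grip":1,"tx":0,"ty":0,"tz":-0.12,"yaw":0},{"grip":1,"tx":0,"ty":0,"tz":-0.127,"yaw":0}])

```text
t: 4.38
eef_pos: [0.556, 0.3296, 0.1347]
tcp_rot: [0.076, 0.997, 0.002, 0.002]
ft_force: [0.2, 0.4, 0.1]
grip_width: 0.0069
```

```bash
python3 go.py .429 .027 .13 93; python3 - <<'E'
from h import *
from plant import camera
im=camera('scene')[:,:,::-1].copy(); cv2.imwrite('scene3_raw.png',im)
crop(im,120,160,260,280,5,'s3')
E
```

```text
t 4.38 tcp [0.556  0.3296 0.1347] phi 171.3 tilt [ 0.004  0.004 -1.   ] j [30.6 20.9  3.2 72.   0.1 39.3] F [0.2 0.4 0.1] w 0.0069
shift [ 0.08   -0.3183  0.0029] yaw 78.3
```

View pics/s3.png

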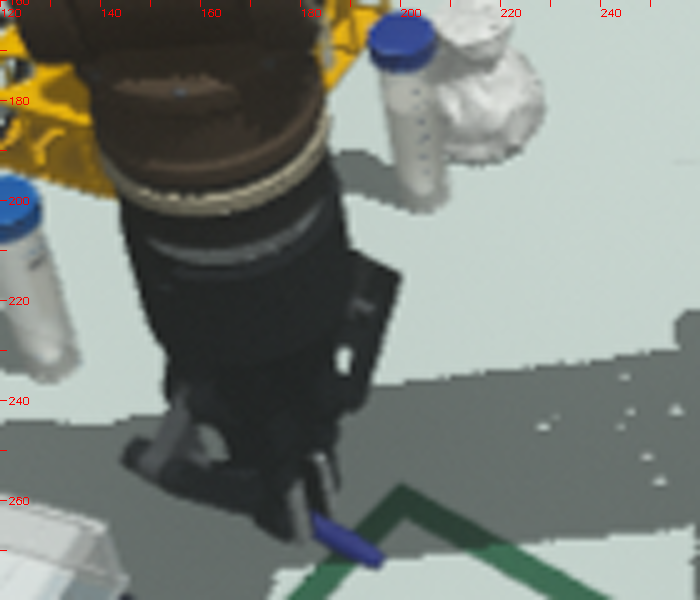

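The pen is held, and its tail shows at (190,270). Now over the clear box.

Emit:
carry_out(plan=[{"grip":1,"tx":0.01,"ty":-0.04,"tz":0,"yaw":10},{"grip":1,"tx":0.02,"ty":-0.08,"tz":0,"yaw":20},{"grip":1,"tx":0.03,"ty":-0.12,"tz":0,"yaw":30},{"grip":1,"tx":0.04,"ty":-0.16,"tz":0,"yaw":40},{"grip":1,"tx":0.05,"ty":-0.2,"tz":0,"yaw":50},{"grip":1,"tx":0.06,"ty":-0.24,"tz":0,"yaw":60},{"grip":1,"tx":0.07,"ty":-0.28,"tz":0,"yaw":70},{"grip":1,"tx":0.08,"ty":-0.318,"tz":0,"yaw":78.3}])

```text
t: 5.42
eef_pos: [0.4269, 0.0258, 0.1305]
tcp_rot: [0.69, 0.724, 0.001, -0.001]
ft_force: [0.3, 0.1, 0.5]
grip_width: 0.0074
```

```bash
python3 go.py .429 .026 .018 93.4; python3 - <<'E'
from h import *
from plant import camera
im=camera('scene')[:,:,::-1].copy(); cv2.imwrite('scene4_raw.png',im)
crop(im,210,120,350,240,5,'s4')
E
```

```text
t 5.42 tcp [0.4269 0.0258 0.1305] phi 92.7 tilt [-0.     0.003 -1.   ] j [  3.3  -2.1 -24.8  67.4   0.2  90.6] F [0.3 0.1 0.5] w 0.0074
shift [-0.0002  0.0022  0.1125] yaw -0.7
```

View pics/s4.png

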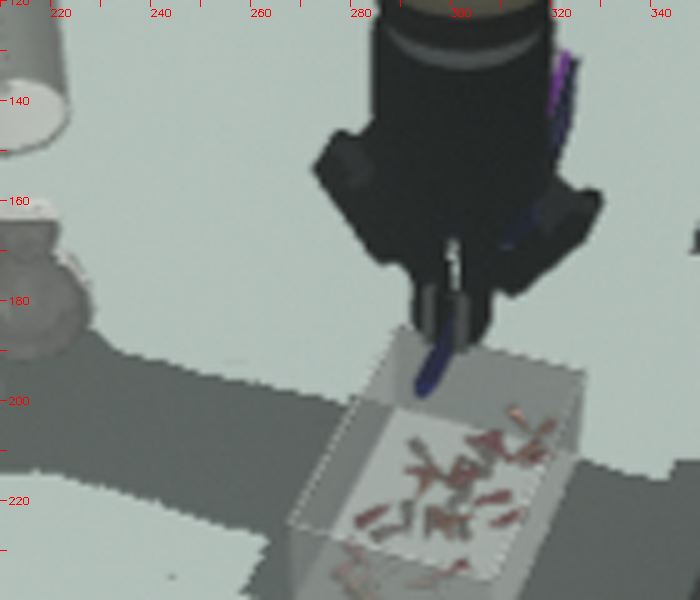

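Emit:
carry_out(plan=[{"grip":1,"tx":0,"ty":0.002,"tz":0.04,"yaw":-0.7},{"grip":1,"tx":0,"ty":0.002,"tz":0.08,"yaw":-0.7},{"grip":1,"tx":0,"ty":0.002,"tz":0.1,"yaw":-0.7},{"grip":1,"tx":0,"ty":0.002,"tz":0.109,"yaw":-0.7},{"grip":1,"tx":0,"ty":0.002,"tz":0.109,"yaw":-0.7},{"grip":0.4,"tx":0,"ty":0.002,"tz":0.109,"yaw":-0.7},{"grip":0.4,"tx":0,"ty":0.002,"tz":0.109,"yaw":-0.7},{"grip":0.4,"tx":0,"ty":0.002,"tz":0.109,"yaw":-0.7}])

```text
t: 6.48
eef_pos: [0.4269, 0.0232, 0.022]
tcp_rot: [0.688, 0.726, -0.0, -0.001]
ft_force: [0.3, -1.0, 0.0]
grip_width: 0.0258
```

Emit:
carry_out(plan=[{"grip":0.4,"tx":0,"ty":0,"tz":-0.04,"yaw":0},{"grip":0.4,"tx":0,"ty":0,"tz":-0.08,"yaw":0},{"grip":0.4,"tx":0,"ty":0,"tz":-0.12,"yaw":0},{"grip":0.4,"tx":0,"ty":0,"tz":-0.12,"yaw":0}])

```text
t: 6.98
eef_pos: [0.4292, 0.0232, 0.1453]
tcp_rot: [0.688, 0.726, 0.002, 0.002]
ft_force: [-0.0, 0.5, -0.7]
grip_width: 0.0255
```

```bash
python3 go.py ; python3 - <<'E'
from h import *
from plant import camera
im=camera('scene')[:,:,::-1].copy(); cv2.imwrite('scene5_raw.png',im)
crop(im,210,120,350,260,4,'s5')
im=camera('top')[:,:,::-1].copy(); cv2.imwrite('top5_raw.png',im)
crop(im,200,150,380,250,4,'t5')
E
```

```text
t 6.97 tcp [0.4292 0.0232 0.1453] phi 93.1 tilt [ 0.005  0.001 -1.   ] j [  3.1  -2.5 -23.2  68.9   0.   90. ] F [-0.   0.5 -0.7] w 0.0255
```

View pics/s5.png

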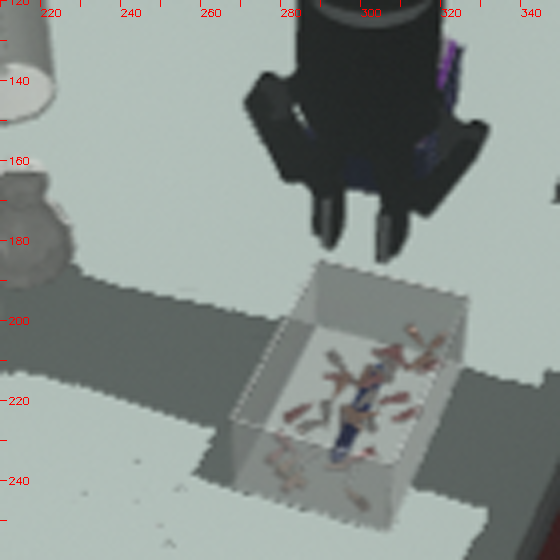

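View pics/t5.png

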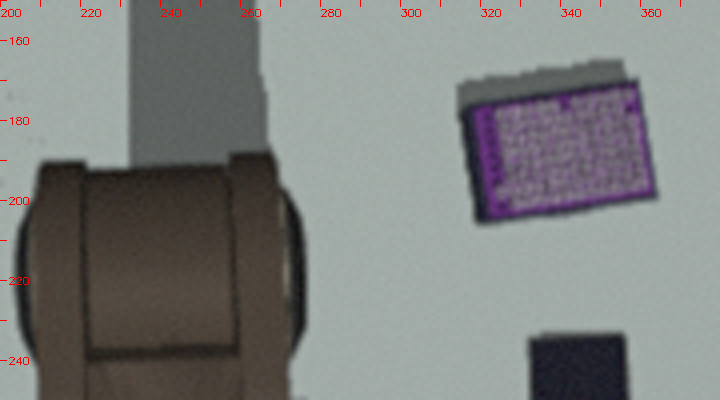

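The pen lies on the clear box floor, visible at about (305,222) in the scene view. The tip box hasn't moved. Next, go behind the tip box.

```bash
python3 go.py .530 -.35 .15 98.4
cat > path.py <<'E'
import numpy as np
# box centre path: segments (type, dpsi deg / length)
def build(x,y,psi,segs,ds=.001):
    P=[(x,y,psi)]
    for L,dp in segs:
        n=max(1,int(round(L/ds)))
        for i in range(n):
            m=np.radians(psi+dp/n/2); x+=-np.sin(m)*L/n; y+=np.cos(m)*L/n; psi+=dp/n
            P.append((x,y,psi))
    return np.array(P)
if __name__=='__main__':
    P=build(.5146,-.246,8.4,[(.08,-22.4),(.095,0),(.08,18),(.195,0),(.068,-13),(.042,0)])
    for i in range(0,len(P),40): print(P[i].round(4))
    print(P[-1])
E
python3 path.py
```

```text
t 7.08 tcp [0.4272 0.0231 0.142 ] phi 93.1 tilt [-0.     0.001 -1.   ] j [  3.1  -2.4 -23.5  68.8   0.   90. ] F [-0.7 -0.1  0.1] w 0.0256
shift [-0.3781  0.0826 -0.0082] yaw -5.3
[ 0.5146 -0.246   8.4   ]
[ 0.5126 -0.2061 -2.8   ]
[  0.5185  -0.1666 -14.    ]
[  0.5282  -0.1278 -14.    ]
[  0.5378  -0.089  -14.    ]
[ 0.5463 -0.0499 -8.375 ]
[ 0.549 -0.01   0.625]
[0.5467 0.0299 4.    ]
[0.5439 0.0698 4.    ]
[0.5411 0.1097 4.    ]
[0.5383 0.1496 4.    ]
[0.5355 0.1895 4.    ]
[ 0.5342  0.2294 -1.7353]
[ 0.5381  0.2692 -9.    ]
[ 0.5443  0.3087 -9.    ]
[ 0.54433705  0.30874064 -9.        ]
```

Emit:
carry_out(plan=[{"grip":-0.3,"tx":-0.05,"ty":0.011,"tz":-0.005,"yaw":-1},{"grip":-0.3,"tx":-0.1,"ty":0.022,"tz":-0.008,"yaw":-2},{"grip":-0.3,"tx":-0.15,"ty":0.033,"tz":-0.008,"yaw":-3},{"grip":-0.3,"tx":-0.2,"ty":0.044,"tz":-0.008,"yaw":-4},{"grip":-0.3,"tx":-0.25,"ty":0.055,"tz":-0.008,"yaw":-5},{"grip":-0.3,"tx":-0.3,"ty":0.066,"tz":-0.008,"yaw":-5.3},{"grip":-0.3,"tx":-0.35,"ty":0.077,"tz":-0.008,"yaw":-5.3},{"grip":-0.3,"tx":-0.378,"ty":0.083,"tz":-0.008,"yaw":-5.3}])

```text
t: 8.07
eef_pos: [0.5298, -0.3518, 0.1472]
tcp_rot: [0.654, 0.756, -0.0, -0.002]
ft_force: [0.5, 0.6, -0.0]
grip_width: 0.0555
```

```bash
python3 go.py .530 -.348 .016 98.4; python3 - <<'E'
from h import *
from plant import camera
im=camera('scene')[:,:,::-1].copy(); cv2.imwrite('scene6_raw.png',im)
crop(im,250,60,350,180,5,'s6')
im=camera('top')[:,:,::-1].copy(); cv2.imwrite('top6_raw.png',im)
crop(im,290,140,420,240,5,'t6')
E
```

```text
t 8.07 tcp [ 0.5298 -0.3518  0.1472] phi 98.3 tilt [-0.003  0.002 -1.   ] j [-33.6  20.1   3.6  73.7   0.   48.1] F [ 0.5  0.6 -0. ] w 0.0555
shift [0.0034 0.001  0.1312] yaw -0.1
```

View pics/s6.png

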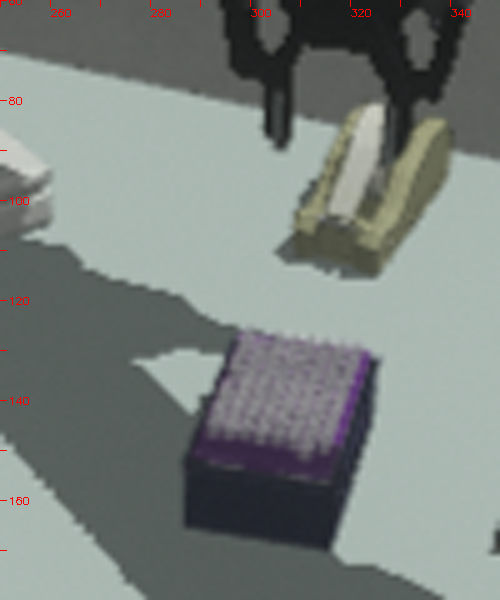

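View pics/t6.png

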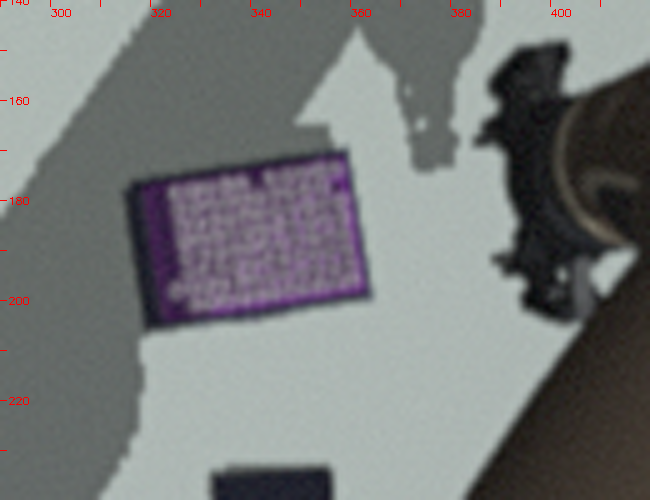

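Top view: the gripper sits behind the box's rear face (right edge from (358,170) to (362,199)) and is lined up with it. Now descending, then pushing along the planned curve.

Emit:
carry_out(plan=[{"grip":-0.3,"tx":0.003,"ty":0.001,"tz":0.04,"yaw":0},{"grip":-0.3,"tx":0.003,"ty":0.001,"tz":0.08,"yaw":0},{"grip":-0.3,"tx":0.003,"ty":0.001,"tz":0.115,"yaw":0},{"grip":-0.3,"tx":0.003,"ty":0.001,"tz":0.131,"yaw":0},{"grip":-0.3,"tx":0.003,"ty":0.001,"tz":0.131,"yaw":0}])

```text
t: 8.8
eef_pos: [0.5291, -0.3477, 0.0146]
tcp_rot: [0.655, 0.756, -0.0, -0.003]
ft_force: [-0.5, 0.1, -0.3]
grip_width: 0.0558
```

```bash
cat > rows.py <<'E'
# rows.py s0 step n [off] : TCP rows for box path arc lengths s0+step*i
import sys; from go import *; from path import build
from pathdef import P,OFF
def rows(s0,step,n,z=.016):
    s,X,p=cur()
    print('t',round(s['t'],2),'tcp',s['eef_pos'].round(4),'phi',round(p,1),'F',s['ft_force'].round(1))
    b=P; r=np.radians(b[:,2]); 
    for i in range(1,n+1):
        k=min(len(b)-1,max(0,int(round((s0+step*i)/.001)))); ex=max(0,0)
        q=np.array([b[k,0]+np.sin(r[k])*OFF,b[k,1]-np.cos(r[k])*OFF,z]); 
        if s0+step*i<0: q[:2]+=np.array([-np.sin(r[0]),np.cos(r[0])])*(s0+step*i)
        d=X.T@(q-s['eef_pos']); dy=-((90+b[k,2]-p+180)%360-180)
        print('{"grip": -0.3, "tx": %.3f, "ty": %.4f, "tz": %.3f, "yaw": %.1f}'%(*d,dy),q.round(3),b[k].round(3))
rows(float(sys.argv[1]),float(sys.argv[2]),int(sys.argv[3]))
E
cat > pathdef.py <<'E'
from path import build
P=build(.5146,-.246,8.4,[(.08,-22.4),(.095,0),(.08,18),(.195,0),(.068,-13),(.042,0)]); OFF=.073
E
python3 rows.py -.03 .008 4
```

```text
t 8.8 tcp [ 0.5291 -0.3477  0.0146] phi 98.2 F [-0.5  0.1 -0.3]
{"grip": -0.3, "tx": 0.008, "ty": 0.0004, "tz": -0.001, "yaw": -0.2} [ 0.528 -0.34   0.016] [ 0.515 -0.246  8.4  ]
{"grip": -0.3, "tx": 0.016, "ty": 0.0004, "tz": -0.001, "yaw": -0.2} [ 0.527 -0.332  0.016] [ 0.515 -0.246  8.4  ]
{"grip": -0.3, "tx": 0.024, "ty": 0.0004, "tz": -0.001, "yaw": -0.2} [ 0.526 -0.324  0.016] [ 0.515 -0.246  8.4  ]
{"grip": -0.3, "tx": 0.032, "ty": -0.0003, "tz": -0.001, "yaw": 0.4} [ 0.524 -0.316  0.016] [ 0.514 -0.244  7.84 ]
```

Emit:
carry_out(plan=[{"grip":-0.3,"tx":0.008,"ty":0,"tz":-0.001,"yaw":-0.2},{"grip":-0.3,"tx":0.016,"ty":0,"tz":-0.001,"yaw":-0.2},{"grip":-0.3,"tx":0.023,"ty":0,"tz":-0.001,"yaw":-0.2},{"grip":-0.3,"tx":0.03,"ty":0,"tz":-0.001,"yaw":-0.2},{"grip":-0.3,"tx":0.036,"ty":0,"tz":-0.001,"yaw":-0.2},{"grip":-0.3,"tx":0.036,"ty":0,"tz":-0.001,"yaw":-0.2}])

```text
t: 9.55
eef_pos: [0.524, -0.3116, 0.0159]
tcp_rot: [0.653, 0.757, -0.0, -0.003]
ft_force: [-0.1, -0.3, -1.0]
grip_width: 0.0553
```

```bash
python3 go.py; python3 - <<'E'
from ov import *
from plant import camera
im=camera('scene')[:,:,::-1].copy(); cv2.imwrite('scene7_raw.png',im)
crop(im,250,60,350,180,5,'s7')
im=camera('top')[:,:,::-1].copy(); cv2.imwrite('top7_raw.png',im)
crop(im,290,140,390,220,7,'t7')
draw('top','top7_raw.png',290,140,390,220,7,'ov7',dict(tip=((.5146,-.246),8.4)))
E
```

```text
t 9.55 tcp [ 0.524  -0.3116  0.0159] phi 98.5 tilt [-0.005  0.004 -1.   ] j [-30.8  21.1 -12.   57.3   0.   50.8] F [-0.1 -0.3 -1. ] w 0.0553
```

View pics/s7.png

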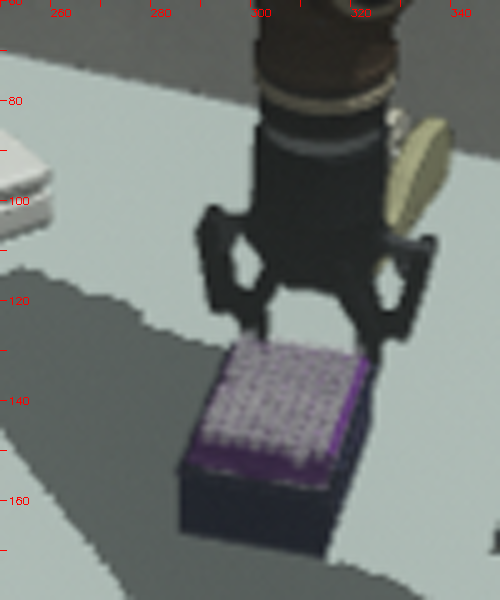

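View pics/ov7.png

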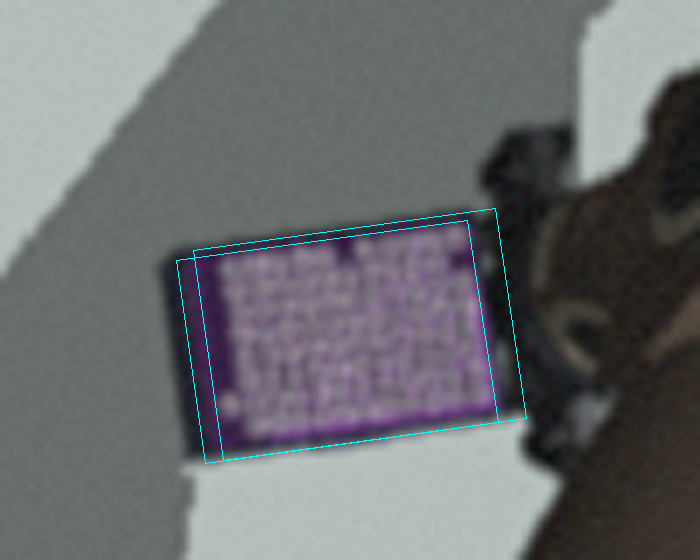

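The box moved about 6 mm along its axis with both fingers in contact, as modelled. Continuing.

```bash
cat > pathdef.py <<'E'
from path import build
P=build(.5136,-.2395,8.4,[(.08,-22.4),(.095,0),(.08,18),(.190,0),(.068,-13),(.042,0)]); OFF=.073
E
python3 rows.py 0 .01 8
```

```text
t 9.65 tcp [ 0.5239 -0.3119  0.0156] phi 98.4 F [-0.7 -0.2 -0.7]
{"grip": -0.3, "tx": 0.010, "ty": -0.0030, "tz": -0.000, "yaw": 2.8} [ 0.52  -0.302  0.016] [ 0.512 -0.23   5.6  ]
{"grip": -0.3, "tx": 0.020, "ty": -0.0058, "tz": -0.000, "yaw": 5.6} [ 0.515 -0.293  0.016] [ 0.512 -0.22   2.8  ]
{"grip": -0.3, "tx": 0.031, "ty": -0.0081, "tz": -0.000, "yaw": 8.4} [ 0.511 -0.283  0.016] [ 0.511 -0.21  -0.   ]
{"grip": -0.3, "tx": 0.041, "ty": -0.0099, "tz": -0.000, "yaw": 11.2} [ 0.508 -0.273  0.016] [ 0.512 -0.2   -2.8  ]
{"grip": -0.3, "tx": 0.052, "ty": -0.0112, "tz": -0.000, "yaw": 14.0} [ 0.505 -0.262  0.016] [ 0.512 -0.19  -5.6  ]
{"grip": -0.3, "tx": 0.062, "ty": -0.0120, "tz": 0.000, "yaw": 16.8} [ 0.503 -0.252  0.016] [ 0.514 -0.18  -8.4  ]
{"grip": -0.3, "tx": 0.073, "ty": -0.0122, "tz": 0.000, "yaw": 19.6} [ 0.501 -0.241  0.016] [  0.515  -0.17  -11.2  ]
{"grip": -0.3, "tx": 0.084, "ty": -0.0120, "tz": 0.000, "yaw": 22.4} [ 0.5   -0.231  0.016] [  0.517  -0.16  -14.   ]
```

Emit:
carry_out(plan=[{"grip":-0.3,"tx":0.01,"ty":-0.003,"tz":0,"yaw":2.8},{"grip":-0.3,"tx":0.02,"ty":-0.006,"tz":0,"yaw":5.6},{"grip":-0.3,"tx":0.031,"ty":-0.008,"tz":0,"yaw":8.4},{"grip":-0.3,"tx":0.041,"ty":-0.01,"tz":0,"yaw":11.2},{"grip":-0.3,"tx":0.052,"ty":-0.011,"tz":0,"yaw":14},{"grip":-0.3,"tx":0.062,"ty":-0.012,"tz":0,"yaw":16.8},{"grip":-0.3,"tx":0.073,"ty":-0.012,"tz":0,"yaw":19.6},{"grip":-0.3,"tx":0.084,"ty":-0.012,"tz":0,"yaw":22.4}])

```text
t: 10.65
eef_pos: [0.4994, -0.2304, 0.0158]
tcp_rot: [0.788, 0.615, -0.001, -0.004]
ft_force: [-0.2, -1.0, -0.7]
grip_width: 0.0558
```

```bash
python3 - <<'E'
from ov import *
from plant import camera
im=camera('top')[:,:,::-1].copy(); cv2.imwrite('top8_raw.png',im)
draw('top','top8_raw.png',260,130,380,220,6,'ov8',dict(tip=((.5175,-.160),-14)))
im=camera('scene')[:,:,::-1].copy(); cv2.imwrite('scene8_raw.png',im)
draw('scene','scene8_raw.png',210,80,350,200,5,'ov8s',dict(tip=((.5175,-.160),-14)))
E
python3 rows.py .08 .012 8
```

```text
t 10.75 tcp [ 0.4993 -0.2299  0.0159] phi 76.1 F [-0.4 -0.1 -0.7]
{"grip": -0.3, "tx": 0.011, "ty": 0.0007, "tz": -0.000, "yaw": 0.1} [ 0.503 -0.219  0.016] [  0.52   -0.148 -14.   ]
{"grip": -0.3, "tx": 0.023, "ty": 0.0008, "tz": -0.000, "yaw": 0.1} [ 0.506 -0.208  0.016] [  0.523  -0.137 -14.   ]
{"grip": -0.3, "tx": 0.035, "ty": 0.0008, "tz": -0.000, "yaw": 0.1} [ 0.509 -0.196  0.016] [  0.526  -0.125 -14.   ]
{"grip": -0.3, "tx": 0.047, "ty": 0.0008, "tz": 0.000, "yaw": 0.1} [ 0.511 -0.184  0.016] [  0.529  -0.114 -14.   ]
{"grip": -0.3, "tx": 0.059, "ty": 0.0008, "tz": 0.000, "yaw": 0.1} [ 0.514 -0.173  0.016] [  0.532  -0.102 -14.   ]
{"grip": -0.3, "tx": 0.071, "ty": 0.0008, "tz": 0.000, "yaw": 0.1} [ 0.517 -0.161  0.016] [  0.535  -0.09  -14.   ]
{"grip": -0.3, "tx": 0.083, "ty": 0.0008, "tz": 0.000, "yaw": 0.1} [ 0.52  -0.149  0.016] [  0.538  -0.079 -14.   ]
{"grip": -0.3, "tx": 0.095, "ty": 0.0011, "tz": 0.000, "yaw": -0.2} [ 0.523 -0.138  0.016] [  0.541  -0.067 -13.775]
```

View pics/ov8.png

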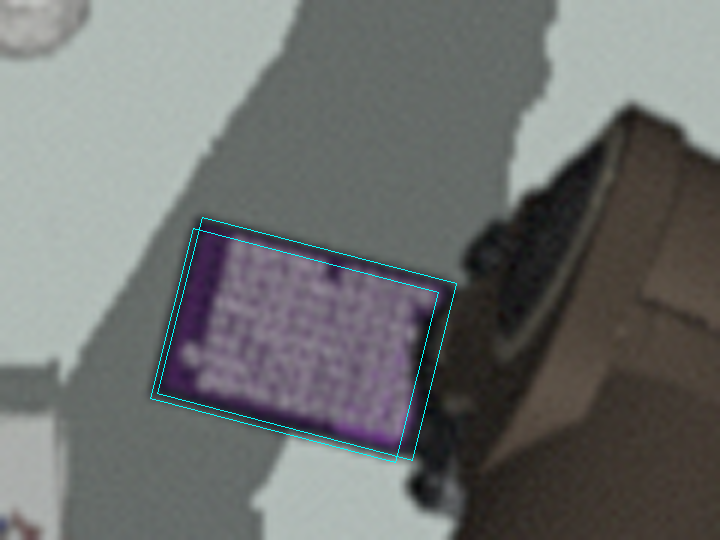

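View pics/ov8s.png

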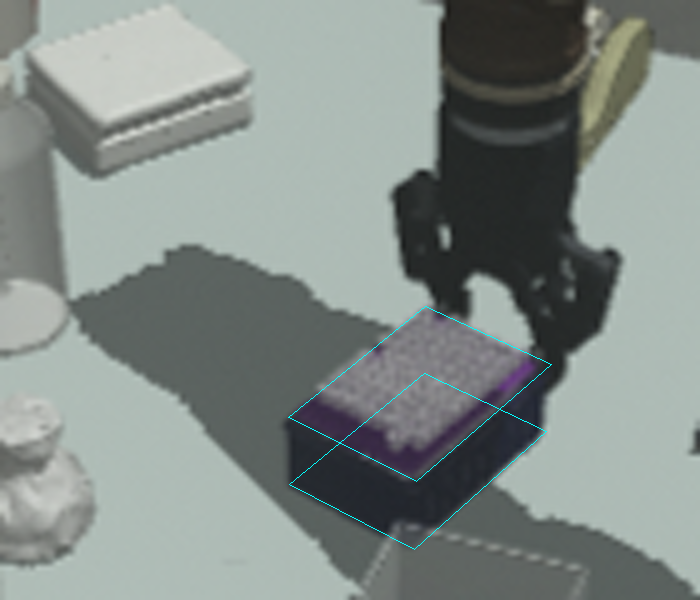

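The box tracks the plan within about 2 mm in the top view. Straight leg next.

Emit:
carry_out(plan=[{"grip":-0.3,"tx":0.011,"ty":0.0005,"tz":0,"yaw":0},{"grip":-0.3,"tx":0.023,"ty":0.0008,"tz":0,"yaw":0},{"grip":-0.3,"tx":0.035,"ty":0.0008,"tz":0,"yaw":0},{"grip":-0.3,"tx":0.047,"ty":0.0008,"tz":0,"yaw":0},{"grip":-0.3,"tx":0.059,"ty":0.0008,"tz":0,"yaw":0},{"grip":-0.3,"tx":0.071,"ty":0.0008,"tz":0,"yaw":0},{"grip":-0.3,"tx":0.083,"ty":0.0008,"tz":0,"yaw":0},{"grip":-0.3,"tx":0.094,"ty":0.0008,"tz":0,"yaw":0}])

```text
t: 11.75
eef_pos: [0.5229, -0.138, 0.0161]
tcp_rot: [0.788, 0.616, -0.001, -0.004]
ft_force: [-1.1, -0.7, -0.9]
grip_width: 0.0553
```

```bash
python3 - <<'E'
from ov import *
from plant import camera
C=((.4291,.0247),3.4)
S=dict(tip=((.541,-.068),-14),clear=C)
im=camera('top')[:,:,::-1].copy(); cv2.imwrite('top9_raw.png',im)
draw('top','top9_raw.png',210,110,340,210,6,'ov9',S)
im=camera('scene')[:,:,::-1].copy(); cv2.imwrite('scene9_raw.png',im)
draw('scene','scene9_raw.png',190,100,330,220,5,'ov9s',S)
E
python3 rows.py .175 .010 8
```

```text
t 11.85 tcp [ 0.5231 -0.1376  0.0162] phi 76.2 F [ 0.6 -0.2  0. ]
{"grip": -0.3, "tx": 0.009, "ty": 0.0027, "tz": 0.000, "yaw": -2.1} [ 0.528 -0.13   0.016] [  0.543  -0.058 -11.75 ]
{"grip": -0.3, "tx": 0.019, "ty": 0.0050, "tz": 0.000, "yaw": -4.3} [ 0.532 -0.12   0.016] [ 0.545 -0.048 -9.5  ]
{"grip": -0.3, "tx": 0.029, "ty": 0.0069, "tz": 0.000, "yaw": -6.6} [ 0.537 -0.111  0.016] [ 0.546 -0.038 -7.25 ]
{"grip": -0.3, "tx": 0.040, "ty": 0.0084, "tz": 0.000, "yaw": -8.8} [ 0.541 -0.101  0.016] [ 0.547 -0.029 -5.   ]
{"grip": -0.3, "tx": 0.050, "ty": 0.0095, "tz": 0.000, "yaw": -11.1} [ 0.544 -0.091  0.016] [ 0.548 -0.019 -2.75 ]
{"grip": -0.3, "tx": 0.060, "ty": 0.0102, "tz": 0.000, "yaw": -13.3} [ 0.547 -0.082  0.016] [ 0.548 -0.009 -0.5  ]
{"grip": -0.3, "tx": 0.071, "ty": 0.0105, "tz": 0.000, "yaw": -15.6} [ 0.55  -0.072  0.016] [5.48e-01 1.00e-03 1.75e+00]
{"grip": -0.3, "tx": 0.081, "ty": 0.0103, "tz": 0.000, "yaw": -17.8} [ 0.553 -0.061  0.016] [0.547 0.011 4.   ]
```

View pics/ov9.png

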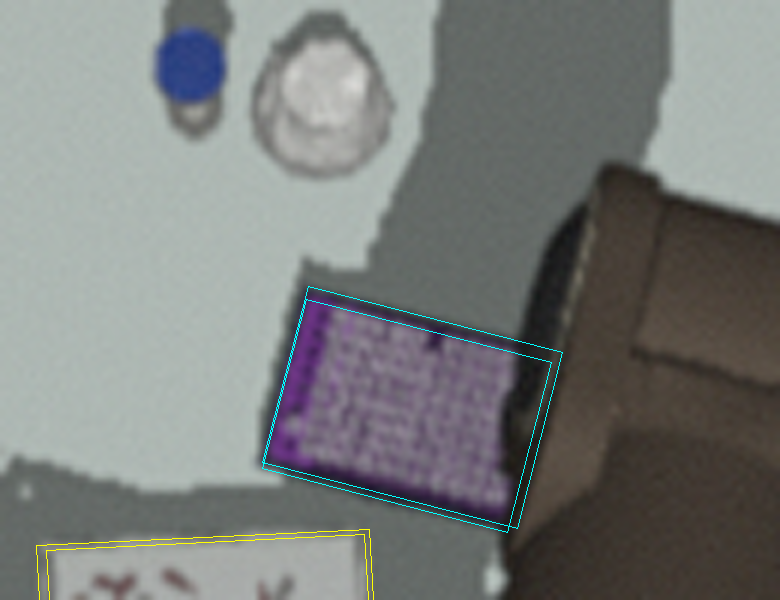

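View pics/ov9s.png

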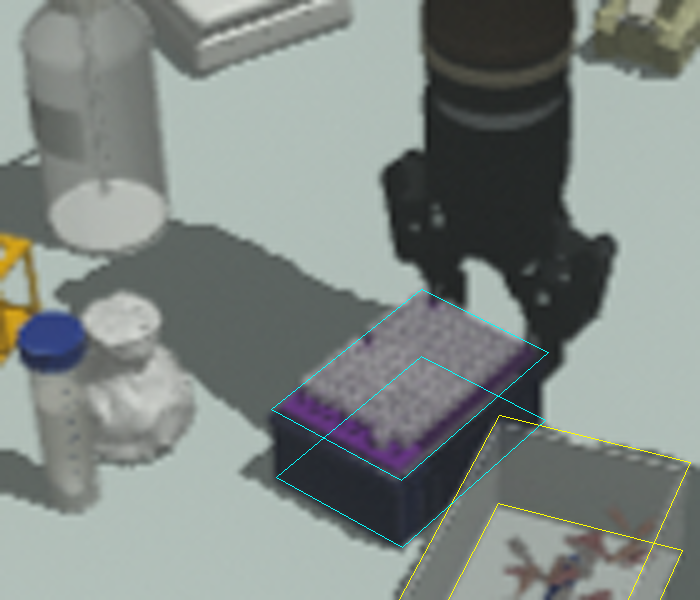

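Tracking is right on plan, with the box well clear of the clear box. Next is the turn back.

Emit:
carry_out(plan=[{"grip":-0.3,"tx":0.009,"ty":0.0027,"tz":0,"yaw":-2.1},{"grip":-0.3,"tx":0.019,"ty":0.005,"tz":0,"yaw":-4.3},{"grip":-0.3,"tx":0.029,"ty":0.0069,"tz":0,"yaw":-6.6},{"grip":-0.3,"tx":0.04,"ty":0.0084,"tz":0,"yaw":-8.8},{"grip":-0.3,"tx":0.05,"ty":0.0095,"tz":0,"yaw":-11.1},{"grip":-0.3,"tx":0.06,"ty":0.0102,"tz":0,"yaw":-13.3},{"grip":-0.3,"tx":0.071,"ty":0.0105,"tz":0,"yaw":-15.6},{"grip":-0.3,"tx":0.081,"ty":0.0103,"tz":0,"yaw":-17.8}])

```text
t: 12.85
eef_pos: [0.5526, -0.0607, 0.0164]
tcp_rot: [0.681, 0.732, -0.0, -0.004]
ft_force: [0.3, -0.5, -1.1]
grip_width: 0.0555
```

```bash
python3 - <<'E'
from ov import *
from plant import camera
C=((.4291,.0247),3.4)
S=dict(tip=((.547,.011),4),clear=C)
im=camera('scene')[:,:,::-1].copy(); cv2.imwrite('scene10_raw.png',im)
draw('scene','scene10_raw.png',190,100,330,220,5,'ov10s',S)
im=camera('top')[:,:,::-1].copy(); cv2.imwrite('top10_raw.png',im)
draw('top','top10_raw.png',190,110,320,210,6,'ov10',S)
E
python3 rows.py .255 .012 8
```

```text
t 12.95 tcp [ 0.5527 -0.0603  0.0165] phi 94.1 F [ 0.3 -0.9  0.9]
{"grip": -0.3, "tx": 0.011, "ty": -0.0002, "tz": 0.001, "yaw": 0.1} [ 0.552 -0.049  0.016] [0.547 0.023 4.   ]
{"grip": -0.3, "tx": 0.023, "ty": -0.0002, "tz": 0.001, "yaw": 0.1} [ 0.551 -0.037  0.016] [0.546 0.035 4.   ]
{"grip": -0.3, "tx": 0.035, "ty": -0.0002, "tz": 0.001, "yaw": 0.1} [ 0.55  -0.025  0.016] [0.545 0.047 4.   ]
{"grip": -0.3, "tx": 0.047, "ty": -0.0002, "tz": 0.001, "yaw": 0.1} [ 0.549 -0.013  0.016] [0.544 0.059 4.   ]
{"grip": -0.3, "tx": 0.059, "ty": -0.0001, "tz": 0.001, "yaw": 0.1} [ 0.548 -0.002  0.016] [0.543 0.071 4.   ]
{"grip": -0.3, "tx": 0.071, "ty": -0.0001, "tz": 0.001, "yaw": 0.1} [0.547 0.01  0.016] [0.542 0.083 4.   ]
{"grip": -0.3, "tx": 0.083, "ty": -0.0001, "tz": 0.001, "yaw": 0.1} [0.547 0.022 0.016] [0.542 0.095 4.   ]
{"grip": -0.3, "tx": 0.095, "ty": -0.0001, "tz": 0.001, "yaw": 0.1} [0.546 0.034 0.016] [0.541 0.107 4.   ]
```

View pics/ov10.png

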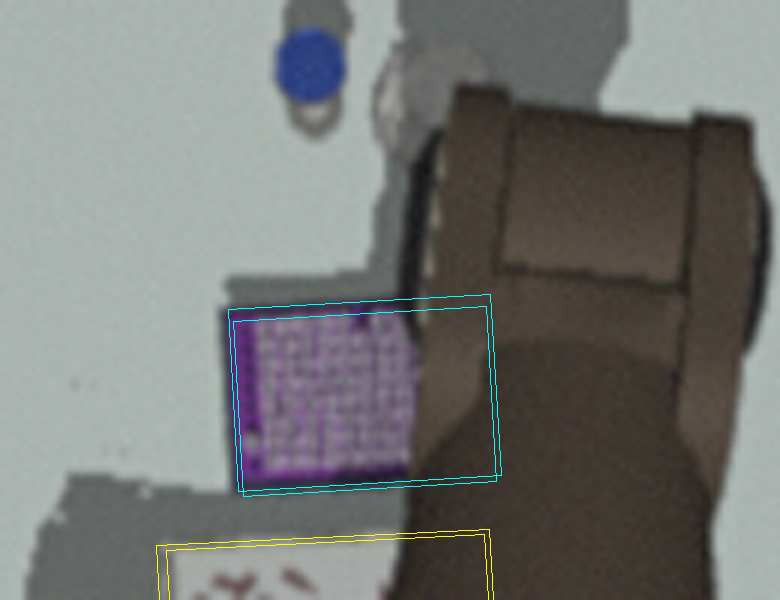

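View pics/ov10s.png

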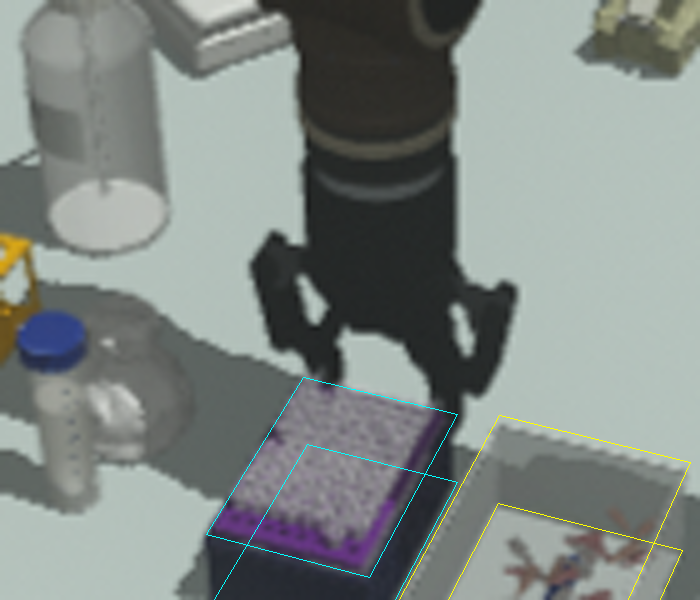

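Emit:
carry_out(plan=[{"grip":-0.3,"tx":0.011,"ty":0,"tz":0,"yaw":0},{"grip":-0.3,"tx":0.023,"ty":0,"tz":0,"yaw":0},{"grip":-0.3,"tx":0.035,"ty":0,"tz":0,"yaw":0},{"grip":-0.3,"tx":0.047,"ty":0,"tz":0,"yaw":0},{"grip":-0.3,"tx":0.059,"ty":0,"tz":0,"yaw":0},{"grip":-0.3,"tx":0.071,"ty":0,"tz":0,"yaw":0},{"grip":-0.3,"tx":0.083,"ty":0,"tz":0,"yaw":0},{"grip":-0.3,"tx":0.095,"ty":0,"tz":0,"yaw":0}])

```text
t: 13.95
eef_pos: [0.5458, 0.0353, 0.0171]
tcp_rot: [0.681, 0.732, 0.0, -0.004]
ft_force: [0.0, -1.3, 0.0]
grip_width: 0.0556
```

```bash
python3 rows.py .351 .012 8
```

```text
t 13.95 tcp [0.5458 0.0353 0.0171] phi 94.1 F [ 0.  -1.3  0. ]
{"grip": -0.3, "tx": 0.011, "ty": -0.0001, "tz": 0.001, "yaw": 0.1} [0.545 0.046 0.016] [0.54  0.119 4.   ]
{"grip": -0.3, "tx": 0.023, "ty": -0.0000, "tz": 0.001, "yaw": 0.1} [0.544 0.058 0.016] [0.539 0.131 4.   ]
{"grip": -0.3, "tx": 0.035, "ty": -0.0000, "tz": 0.001, "yaw": 0.1} [0.543 0.07  0.016] [0.538 0.143 4.   ]
{"grip": -0.3, "tx": 0.047, "ty": 0.0000, "tz": 0.001, "yaw": 0.1} [0.542 0.082 0.016] [0.537 0.155 4.   ]
{"grip": -0.3, "tx": 0.059, "ty": 0.0000, "tz": 0.001, "yaw": 0.1} [0.542 0.094 0.016] [0.537 0.167 4.   ]
{"grip": -0.3, "tx": 0.071, "ty": 0.0000, "tz": 0.002, "yaw": 0.1} [0.541 0.106 0.016] [0.536 0.179 4.   ]
{"grip": -0.3, "tx": 0.083, "ty": 0.0001, "tz": 0.002, "yaw": 0.1} [0.54  0.118 0.016] [0.535 0.191 4.   ]
{"grip": -0.3, "tx": 0.095, "ty": -0.0004, "tz": 0.002, "yaw": 0.5} [0.539 0.13  0.016] [0.534 0.203 3.618]
```

Emit:
carry_out(plan=[{"grip":-0.3,"tx":0.011,"ty":0,"tz":0.001,"yaw":0},{"grip":-0.3,"tx":0.023,"ty":0,"tz":0.001,"yaw":0},{"grip":-0.3,"tx":0.035,"ty":0,"tz":0.001,"yaw":0},{"grip":-0.3,"tx":0.047,"ty":0,"tz":0.001,"yaw":0},{"grip":-0.3,"tx":0.059,"ty":0,"tz":0.001,"yaw":0},{"grip":-0.3,"tx":0.071,"ty":0,"tz":0.001,"yaw":0},{"grip":-0.3,"tx":0.082,"ty":0,"tz":0.001,"yaw":0},{"grip":-0.3,"tx":0.09,"ty":0,"tz":0.001,"yaw":0}])

```text
t: 14.95
eef_pos: [0.5392, 0.1258, 0.0165]
tcp_rot: [0.681, 0.732, 0.0, -0.004]
ft_force: [-0.2, -0.9, -0.3]
grip_width: 0.0556
```

```bash
python3 go.py; python3 - <<'E'
from ov import *
from plant import camera
C=((.4291,.0247),3.4)
S=dict(tip=((.534,.199),4),clear=C,out=((.5426,.3096),-9))
im=camera('scene')[:,:,::-1].copy(); cv2.imwrite('scene11_raw.png',im)
draw('scene','scene11_raw.png',130,170,290,310,5,'ov11s',S)
im=camera('top')[:,:,::-1].copy(); cv2.imwrite('top11_raw.png',im)
draw('top','top11_raw.png',110,120,260,220,5,'ov11',S)
E
python3 rows.py .442 .012 8
```

```text
t 14.95 tcp [0.5392 0.1258 0.0165] phi 94.1 tilt [-0.006  0.006 -1.   ] j [ 12.9  15.4 -19.8  55.    0.4  98.8] F [-0.2 -0.9 -0.3] w 0.0556
t 15.05 tcp [0.5393 0.126  0.0166] phi 94.2 F [ 0.5 -0.8  0.6]
{"grip": -0.3, "tx": 0.011, "ty": -0.0019, "tz": 0.001, "yaw": 1.9} [0.537 0.137 0.016] [0.534 0.21  2.279]
{"grip": -0.3, "tx": 0.023, "ty": -0.0042, "tz": 0.001, "yaw": 4.2} [0.533 0.149 0.016] [ 0.533  0.222 -0.015]
{"grip": -0.3, "tx": 0.036, "ty": -0.0060, "tz": 0.001, "yaw": 6.5} [0.531 0.161 0.016] [ 0.534  0.234 -2.309]
{"grip": -0.3, "tx": 0.048, "ty": -0.0073, "tz": 0.001, "yaw": 8.8} [0.529 0.173 0.016] [ 0.534  0.246 -4.603]
{"grip": -0.3, "tx": 0.060, "ty": -0.0081, "tz": 0.001, "yaw": 11.1} [0.527 0.185 0.016] [ 0.536  0.258 -6.897]
{"grip": -0.3, "tx": 0.072, "ty": -0.0082, "tz": 0.001, "yaw": 13.2} [0.526 0.198 0.016] [ 0.537  0.27  -9.   ]
{"grip": -0.3, "tx": 0.084, "ty": -0.0055, "tz": 0.001, "yaw": 13.2} [0.528 0.21  0.016] [ 0.539  0.282 -9.   ]
{"grip": -0.3, "tx": 0.096, "ty": -0.0028, "tz": 0.001, "yaw": 13.2} [0.53  0.221 0.016] [ 0.541  0.293 -9.   ]
```

View pics/ov11.png

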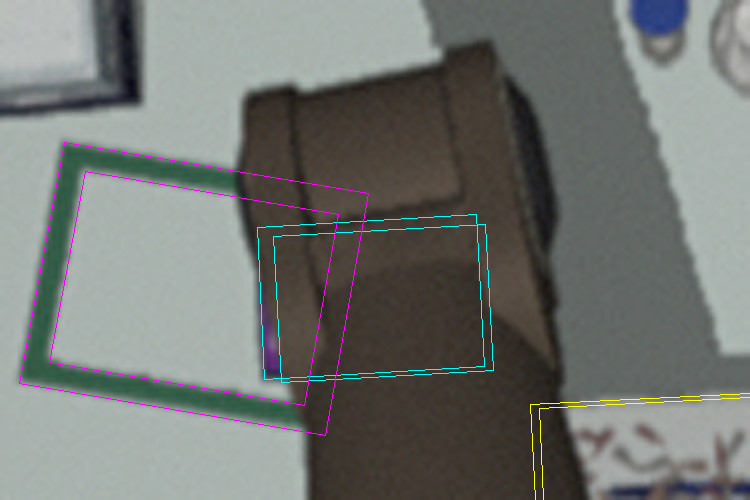

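View pics/ov11s.png

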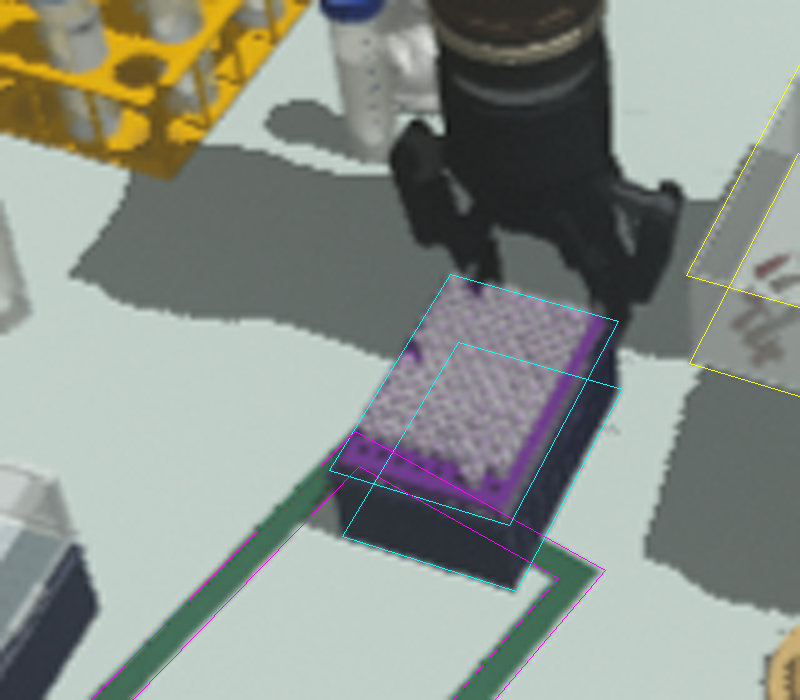

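On plan: the box front edge is just crossing the tape. Final turn and approach next.

Emit:
carry_out(plan=[{"grip":-0.3,"tx":0.011,"ty":-0.0019,"tz":0.001,"yaw":1.9},{"grip":-0.3,"tx":0.023,"ty":-0.0042,"tz":0.001,"yaw":4.2},{"grip":-0.3,"tx":0.036,"ty":-0.006,"tz":0.001,"yaw":6.5},{"grip":-0.3,"tx":0.048,"ty":-0.0073,"tz":0.001,"yaw":8.8},{"grip":-0.3,"tx":0.06,"ty":-0.0081,"tz":0.001,"yaw":11.1},{"grip":-0.3,"tx":0.072,"ty":-0.0082,"tz":0.001,"yaw":13.2},{"grip":-0.3,"tx":0.084,"ty":-0.0055,"tz":0.001,"yaw":13.2},{"grip":-0.3,"tx":0.094,"ty":-0.0033,"tz":0.001,"yaw":13.2}])

```text
t: 16.05
eef_pos: [0.5294, 0.22, 0.0162]
tcp_rot: [0.761, 0.649, -0.0, -0.004]
ft_force: [0.2, -0.1, -0.1]
grip_width: 0.0558
```

```bash
python3 go.py; python3 - <<'E'
from ov import *
from plant import camera
S=dict(tip=((.5405,.2915),-9),out=((.5426,.3096),-9))
im=camera('scene')[:,:,::-1].copy(); cv2.imwrite('scene12_raw.png',im)
draw('scene','scene12_raw.png',130,200,270,320,5,'ov12s',S)
crop(im,130,200,270,350,5,'s12')
im=camera('top')[:,:,::-1].copy(); cv2.imwrite('top12_raw.png',im)
draw('top','top12_raw.png',100,120,250,220,5,'ov12',S)
E
python3 rows.py .537 .005 5
```

```text
t 16.05 tcp [0.5294 0.22   0.0162] phi 81.0 tilt [-0.006  0.006 -1.   ] j [ 22.3  17.3 -17.3  55.6   0.5 121.3] F [ 0.2 -0.1 -0.1] w 0.0558
t 16.15 tcp [0.5297 0.2206 0.0163] phi 81.0 F [-0.8 -0.8 -0.4]
{"grip": -0.3, "tx": 0.005, "ty": -0.0002, "tz": 0.000, "yaw": 0.0} [0.53  0.225 0.016] [ 0.542  0.297 -9.   ]
{"grip": -0.3, "tx": 0.010, "ty": -0.0002, "tz": 0.000, "yaw": 0.0} [0.531 0.23  0.016] [ 0.542  0.302 -9.   ]
{"grip": -0.3, "tx": 0.015, "ty": -0.0002, "tz": 0.000, "yaw": 0.0} [0.532 0.235 0.016] [ 0.543  0.307 -9.   ]
{"grip": -0.3, "tx": 0.018, "ty": -0.0002, "tz": 0.000, "yaw": 0.0} [0.532 0.238 0.016] [ 0.544  0.31  -9.   ]
{"grip": -0.3, "tx": 0.018, "ty": -0.0002, "tz": 0.000, "yaw": 0.0} [0.532 0.238 0.016] [ 0.544  0.31  -9.   ]
```

View pics/ov12.png

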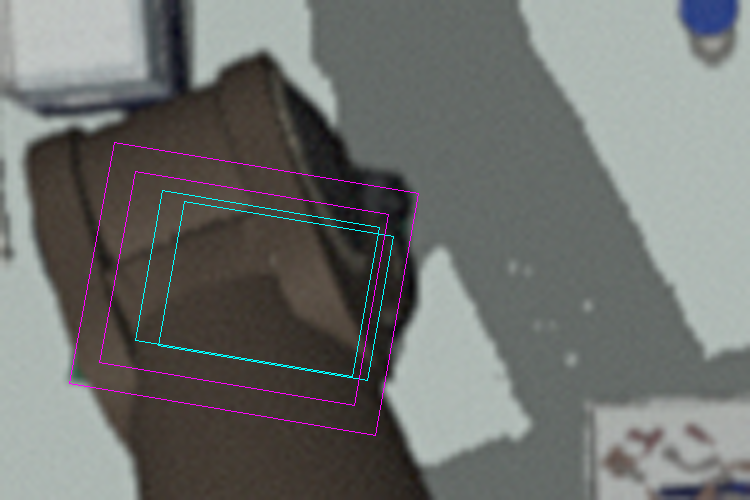

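View pics/s12.png

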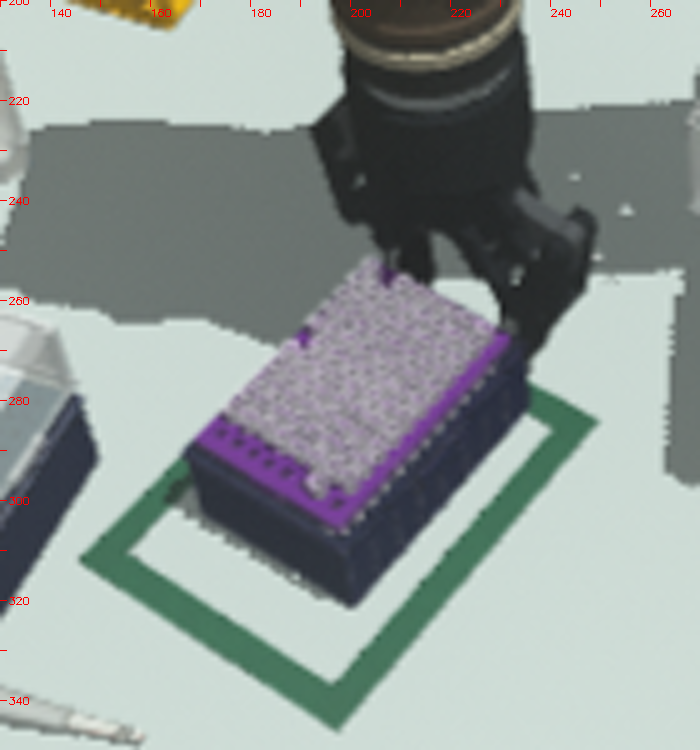

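View pics/ov12s.png

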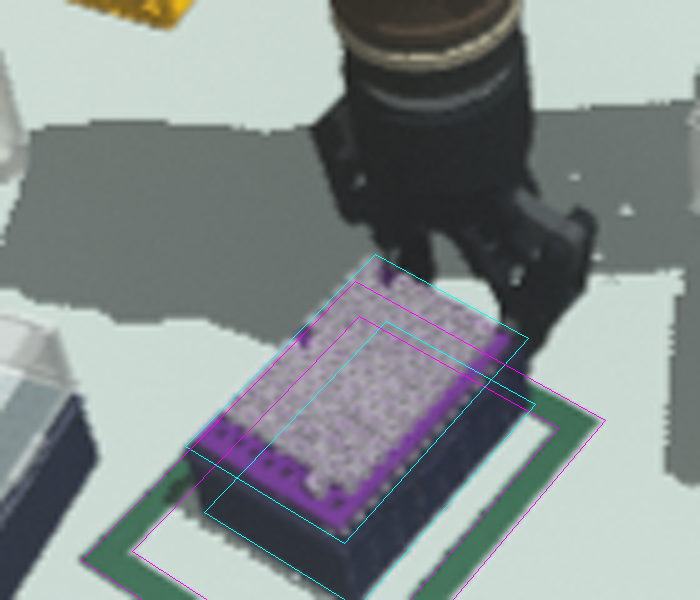

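The box is inside the tape sideways and parallel to it. About 17 mm of push remains.

Emit:
carry_out(plan=[{"grip":-0.3,"tx":0.004,"ty":0,"tz":0,"yaw":0},{"grip":-0.3,"tx":0.008,"ty":0,"tz":0,"yaw":0},{"grip":-0.3,"tx":0.012,"ty":0,"tz":0,"yaw":0},{"grip":-0.3,"tx":0.015,"ty":0,"tz":0,"yaw":0},{"grip":-0.3,"tx":0.0165,"ty":0,"tz":0,"yaw":0},{"grip":-0.3,"tx":0.0165,"ty":0,"tz":0,"yaw":0},{"grip":-0.3,"tx":0.01,"ty":0,"tz":0,"yaw":0},{"grip":-0.3,"tx":-0.02,"ty":0,"tz":0,"yaw":0}])

```text
t: 17.15
eef_pos: [0.5269, 0.2012, 0.0163]
tcp_rot: [0.76, 0.65, 0.001, -0.004]
ft_force: [-0.7, -0.3, 0.1]
grip_width: 0.0555
```

Emit:
carry_out(plan=[{"grip":-0.3,"tx":-0.015,"ty":0,"tz":0,"yaw":0},{"grip":-0.3,"tx":-0.025,"ty":0,"tz":-0.03,"yaw":0},{"grip":-0.3,"tx":-0.04,"ty":0,"tz":-0.07,"yaw":0},{"grip":-0.3,"tx":-0.08,"ty":0,"tz":-0.12,"yaw":0},{"grip":-0.3,"tx":-0.13,"ty":0,"tz":-0.15,"yaw":0},{"grip":-0.3,"tx":-0.18,"ty":0,"tz":-0.17,"yaw":0},{"grip":-0.3,"tx":-0.23,"ty":0,"tz":-0.17,"yaw":0},{"grip":-0.3,"tx":-0.27,"ty":0,"tz":-0.17,"yaw":0}])

```text
t: 18.15
eef_pos: [0.4858, -0.0688, 0.1852]
tcp_rot: [0.76, 0.65, 0.001, -0.004]
ft_force: [0.7, 0.0, 0.6]
grip_width: 0.0558
```

```bash
python3 go.py; python3 - <<'E'
from ov import *
from plant import camera
S=dict(tip=((.543,.309),-9),out=((.5426,.3096),-9),clear=((.4291,.0247),3.4))
im=camera('scene')[:,:,::-1].copy(); cv2.imwrite('scene13_raw.png',im)
draw('scene','scene13_raw.png',130,220,270,345,5,'ov13s',S)
cv2.imwrite('pics/s13.png',cv2.resize(im,(800,600)))
im=camera('top')[:,:,::-1].copy(); cv2.imwrite('top13_raw.png',im)
draw('top','top13_raw.png',100,130,200,215,7,'ov13',S)
crop(im,100,130,200,215,7,'t13')
E
```

```text
t 18.15 tcp [ 0.4858 -0.0688  0.1852] phi 81.1 tilt [-0.003  0.007 -1.   ] j [ -8.3   3.9 -11.7  74.6   0.4  90.6] F [0.7 0.  0.6] w 0.0558
```

View pics/ov13.png

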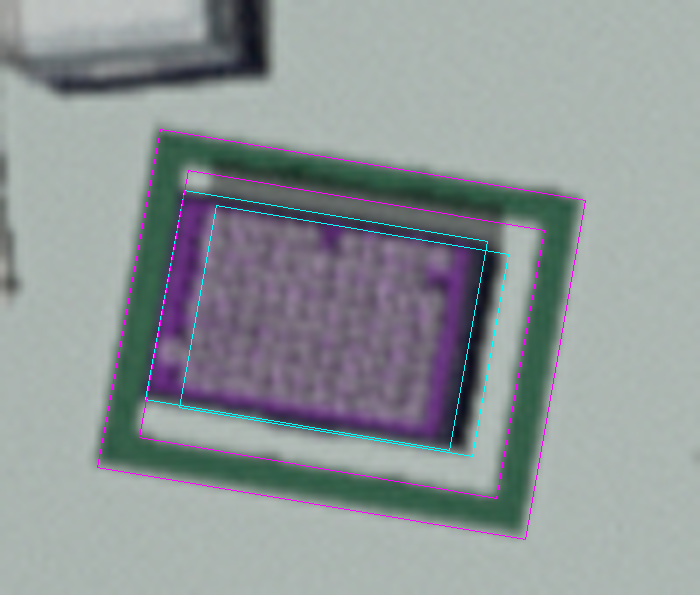

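View pics/ov13s.png

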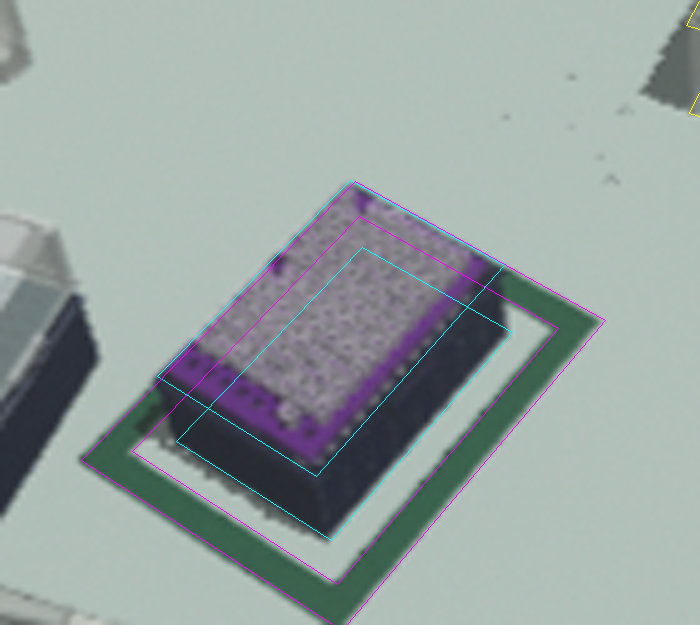

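View pics/s13.png

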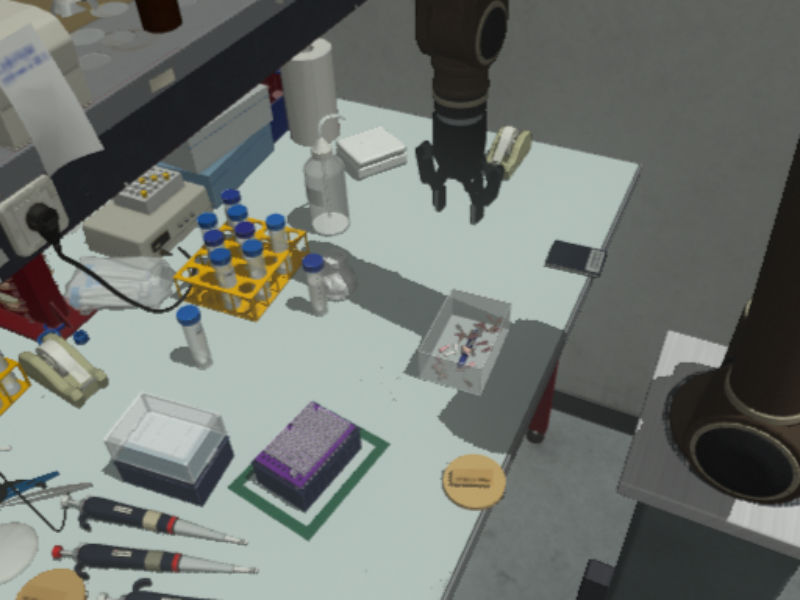

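View pics/t13.png

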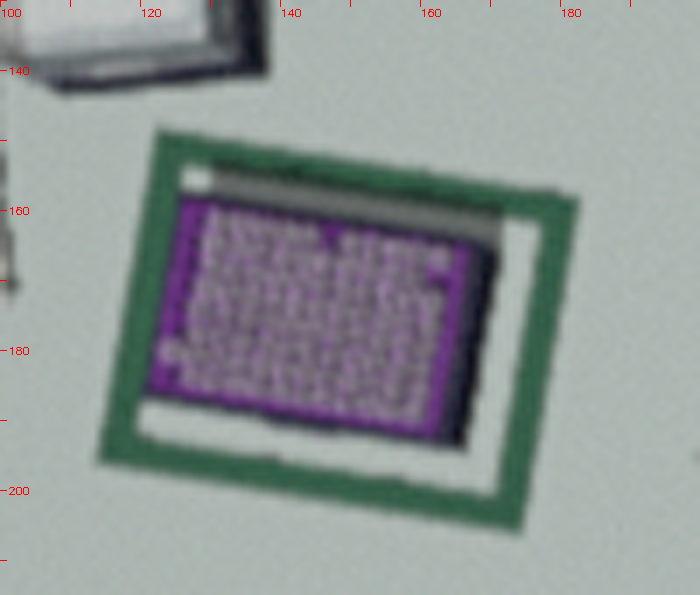

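The box stands inside the tape with clear margins all round and parallel to it. It's about 2–3 mm off centre toward +y. The clear box (pen visible at (466,350)), flask, tube, dish and notebook are where they started, and the arm is clear.

```bash
python3 - <<'E'
from plant import sign_off
print(sign_off())
E
```

```text
the job is handed in; nothing more can be done
None
```

I put the blue pen in the clear box and released it. I then slid the tip box between the clear box and the flask into the green tape, pushing its rear face with two fingers. The job was handed in at about 18 s of the 72 s allowed; no verdict was reported.

**Tip box:** in the last top picture it stands flat, wholly inside the tape and parallel to it. It is about 2–3 mm off centre toward +y and 1–2 mm off along x; the limit is 13 mm.

**Pen and other objects:** the pen shows on the clear box floor. In the last scene picture, the clear box, flask, tube, petri dish and notebook look unmoved by eye. The arm was clear of everything, about 0.19 m above the bench.

**Failed checks and disagreements:**
- One move call was refused for an incomplete row; I reissued it.
- The two cameras disagreed by a few millimetres, up to about 6 mm on the pen.
- The clear box measured about 5–10 mm smaller in the top view than stated, so I planned its clearances with some margin.

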